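# Retighten the grinder's burr nut with a ratchet wrench

## Task

The grinder's burr has been cleaned and its nut is still loose. Set the ratchet wrench's socket down over the hex nut, with the handle in the opening between the two lugs, and let go; then take the wrench by the grip at the end of its handle and swing it back and forth, keeping it down on the nut and letting it slip on each return stroke, until the nut is fully tight (it turns clockwise to its stop). Leave the wrench sitting level on the nut, let go of it, and leave the brush, basket and tamper where they are.

Things in the scene. Friction and masses are not known exactly. Their poses are not given: they have to be found in the camera images.
- grinder: Round aluminium grinder head, hopper off, fixed; body 120 mm across, foot 142 mm. Origin: centre of its underside, z up. In its middle a flat steel burr, top 50 mm up. A low collar (outer radius 58 mm, top 61 mm up) is open towards -x; at each end of it stands a steel lug (12 x 10 mm, top 92 mm up, radius 54 mm). The wrench's handle can swing between the lugs, 39 degrees either side of -x.
- burr_nut (a joint): The dark steel hex nut on the burr, vertical axis. Turned clockwise (seen from above) the value grows, in rad. It starts at 0 to 0.2; fully tight is its stop at 1.7. It turns against a steady friction of about 0.3 N m (3 N at the wrench's grip) and stays where it is left.
- nut_base (a point): Centre of the nut's underside, on the burr (50 mm above the counter); turns with the nut. The nut is a hexagon 30 mm across flats, 18 mm high with the top 4 mm bevelled; two of its flats face +x and -x of this point's frame.
- ratchet: Ratchet wrench, 170 mm, 0.4 kg, standing level on its socket at the start, balanced over it (light hollow handle). Origin: centre of the socket's mouth; z up; the handle runs along -x. Round steel head 56 mm across, 21 to 35 mm up. Seated on the nut its origin is 50 mm above the counter. Swung clockwise (from above) the handle drives the socket; swung back it slips with little force.
- ratchet_grip (a point): Middle of the black grip at the end of the wrench's handle (64 mm long, 22 mm wide, 20 mm high): 110 mm along -x and 28 mm up from the wrench's origin, frame parallel to the wrench's. Between grip and head runs a neck 16 mm wide, 12 mm high.
- ratchet_lug (a point): Middle of the upright steel lug on top of the wrench's head, over the socket's axis, for lifting the wrench: 34 mm long (wrench x), 20 mm wide (y), from 35 to 59 mm above the wrench's origin.
- ratchet_socket (a joint): Turn of the socket in the wrench's head, rad, 0 at the start; it grows as the handle slips back (counterclockwise from above) over the held socket. It clicks every 10 degrees; with the socket's play on the nut up to 27 degrees of each forward swing are lost.
- socket_mouth (a point): Centre of the socket's mouth, turns with the socket. The socket is a hexagonal recess 32 mm across flats (1.1 mm clearance a side round the nut, about 8 degrees of play either way), 20 mm deep, 43 mm across outside; two of its inner flats face +x and -x of this point's frame. At joint value 0 its frame is parallel to the wrench's.
- brush: Bystander: grinder brush with wooden handle, 182 mm long, lying behind the work.
- basket: Bystander: steel filter basket, 68 mm across, 25 mm high, behind the work.
- tamper: Bystander: tamper with black handle, 58 mm across, 102 mm high, behind the work.

How it is judged:
By the outcome, as a careful person would: the job done as asked, in the order asked, and still so for the second after the job is handed in, with the robot touching nothing.
It also fails if it takes over 69 s, if anything falls off the work surface, if the arm or the gripper's body presses on something with over 40 N, if the wrist force passes 120 N, or if a joint passes its speed limit or range.

## Robot

A 6-joint arm with a two-finger parallel gripper is mounted at the origin on a cart in front of the work surface, level with it; the furniture and walls round the work are solid. World frame = base frame: x ahead of the robot, y to its left, z up, the work surface at z = 0. Lengths are in m, angles in rad, forces in N, time in s.
With the tool pointing down it reaches from about 0.25 to 0.725 m from the base axis. Payload 4 kg.
Tool frame: the origin (TCP) lies on the centre line of the jaws, within the pads' length; the fingertips stand tip_reach ahead of it and the grasp point (between the pads) lies 5 mm behind it (tip_reach is the distance from the TCP to the fingertips, in m); z points along the fingers, y is the direction in which the jaws open and shut (so a half turn about z gives the same grasp; the last joint's range is limited). The gripper opens to 85 mm and grips with 20 to 120 N. Pads are 22 mm wide; open, the fingers measure 114 mm over their backs; the gripper's body (76 mm by 85 mm) begins 54 mm behind the grasp point. The pads swing forward as they close: fully open they stand 13 mm farther back than shut.
Start: joints at [1.209, 0.241, 0.005, 1.335, 0, 1.571], TCP at [0.177, 0.468, 0.245] pointing down, gripper open.
Joint ranges: [-2.72, 2.72], [-1.05, 1.87], [-1.09, 1.28], [-1.99, 2.15], [-1.42, 1.44], [-3.14, 3.14]. Speed limits (rad/s): [2.79, 2.79, 3.14, 3.14, 3.14, 3.14].

## Interface

Orientations are given as a unit quaternion [x, y, z, w].
In Python, from workcell import * gives the robot as it stands.
- The arm moves only by the tool arm_command, never from a script. Its arguments are lists of equal length, an entry for each row: "translation": the shift along the tool's x, y, z in cm, a list of three; "turn": the turn about the tool's z in rad; "hand": the closure, from 0 (fully open) to 1 (shut). In form: {"translation": [[x, y, z], ...], "turn": [turn, ...], "hand": [hand, ...]}. A call has 1 to 5 rows; each row is the pose to reach, as a shift and turn from the pose commanded when the call began, along the tool's axes at that moment; what a row does not reach only later rows make up. A row lasts 1/12 s, in which the tool goes at most 41.7 mm and 7.16 degrees, less where a joint would pass 70% of its speed; a pose out of reach is approached as far as the arm can. A call with a gripper value outside its range is refused whole. The fingers move at their own pace and stop on an object; the grip force is fixed at half the most. Time passes only in rows, so rows that repeat a pose let the fingers close. It gives the time, the measured TCP pose, the force and the opening at its end, in the units of the state.
- get_obs(): the state, without advancing time (a new reading comes with each control period).
- camera(name): name is "scene" or "top" or "wrist"; returns (picture, depth): 400x640x3 uint8, red, green, blue; 400x640 float32, m along the optical axis (not along the pixel's ray), 0 where there is no reading.
- camera_info(name): a dict with "mtx" (3x3 intrinsics, pixels), "world_to_cam" (4x4, takes a point from world to camera coordinates). Camera axes: x right, y down, z forward; pixel columns grow to the right and rows downward; lengths in m; the calibration is good to about 2 mm. A picture is of the moment at which its call begins: read the wrist's pose just before it. camera_info takes no time and is no camera call; for the wrist camera it gives the pose at the moment of the call.
- job_done(): hands the job in, once; it reports no verdict.
Trained networks look in the newest picture that a camera, given by its name, has taken for a name from the list of things; names that differ only in an ending like _2 or _b are one class to them, and where a whole thing is asked for, a point or a joint stands for the part that bears it (a point fixed in the world has none). Each returns a list of dicts, best first, with "conf" (0 to 1); they miss things now and then, are a little off and sometimes report something else, mostly with a low value. They report only what shows in the picture. A call takes as long as a camera call.
- search_frame(camera, name): "location" ([row, column] in pixels, amid what is visible of it).
- spot_point(camera, name): "location" ([row, column] in pixels: a listed point, or the origin of a listed thing).
The state is a dict: "clock": time; "joint_pos": joint angles; "joint_vel": joint speeds; "tau": joint torques, N m; "eef_pos": TCP position; "tool_rot": TCP orientation; "ft_force": force on the tool from outside, world axes, zero at the start; "ft_torque": the same for the moment, N m; "grip_width": finger opening in m.
Only numpy, scipy, OpenCV 4.12 (cv2) and the standard library are available. Lean on these libraries where they do the work, as an engineer would, in place of code of your own. Each camera call takes 0.05 s, during which the arm holds its last target. There are 200 camera calls.

## Working session

There is one attempt and no reset: what is moved stays moved. The work goes in short steps, Python scripts to look and compute and a tool call to move; the robot and the scene stay as the last step left them, time stands still between calls to the robot, and variables do not carry over. Pictures are saved under pics/ and viewed, about 8 in all and at most 12, crops included, and the job is handed in when it is done.

Besides the shell and the picture viewer there is one more tool, called after ">>>" as name([rows], argument=value, ...), one row to a line, values as JSON. arm_command: Moves the arm, as the interface text tells. Its arguments: {"type":"object","properties":{"translation":{"type":"array","items":{"type":"array","items":{"type":"number"}}},"turn":{"type":"array","items":{"type":"number"}},"hand":{"type":"array","items":{"type":"number"}}},"required":["translation","turn","hand"]}

```bash
ls; mkdir -p pics
cat > h.py <<'E'
from workcell import *
import numpy as np, cv2
from scipy.spatial.transform import Rotation as R
def unproj(cam,px,z=None,depth=None):
    i=camera_info(cam);K=np.array(i["mtx"]);T=np.linalg.inv(np.array(i["world_to_cam"]))
    r,c=px; d=np.linalg.inv(K)@np.array([c,r,1.])
    if z is None:
        r0,c0=int(round(r)),int(round(c)); w=depth[max(r0-1,0):r0+2,max(c0-1,0):c0+2]; w=w[w>0]
        return T[:3,:3]@(d*np.median(w))+T[:3,3]
    D=T[:3,:3]@d; s=(z-T[2,3])/D[2]; return T[:3,3]+s*D
def save(p,n): cv2.imwrite("pics/"+n,cv2.cvtColor(p,cv2.COLOR_RGB2BGR))
E
python3 - <<'E'
from h import *
o=get_obs(); print({k:np.round(v,3).tolist() for k,v in o.items()})
zs=dict(ratchet_grip=.028,ratchet_lug=.047,ratchet=0,nut_base=.05,grinder=0,socket_mouth=0)
for cam in ["scene","top"]:
    p,d=camera(cam); save(p,cam+"0.png")
    for n,z in zs.items():
        for q in spot_point(cam,n)[:2]:
            print(cam,n,round(q["conf"],2),np.round(q["location"]),"z-plane",unproj(cam,q["location"],z).round(4),"depth",unproj(cam,q["location"],depth=d).round(4))
    for n in ["brush","basket","tamper"]:
        for q in search_frame(cam,n)[:1]: print(cam,n,round(q["conf"],2),np.round(q["location"]),unproj(cam,q["location"],depth=d).round(3))
E
```

```text
pics
{'clock': 0.0, 'joint_pos': [1.209, 0.241, 0.004, 1.335, 0.0, 1.571], 'joint_vel': [0.0, -0.001, 0.001, 0.001, -0.001, 0.001], 'tau': [0.001, -37.232, 25.241, 0.017, 0.0, 0.0], 'eef_pos': [0.177, 0.467, 0.244], 'tool_rot': [0.18, 0.984, -0.001, -0.0], 'ft_force': [0.389, 0.564, 1.085], 'ft_torque': [0.086, 0.074, 0.02], 'grip_width': 0.086}
scene ratchet_grip 0.67 [255. 320.] z-plane [ 0.4905 -0.0745  0.028 ] depth [ 0.485  -0.0789  0.0373]
scene ratchet_lug 0.89 [227. 365.] z-plane [ 0.5959 -0.1118  0.047 ] depth [ 0.5857 -0.1174  0.0601]
scene ratchet 0.66 [245. 362.] z-plane [ 0.5869 -0.1166  0.    ] depth [ 0.5691 -0.1262  0.0249]
scene nut_base 0.48 [177. 283.] z-plane [0.6028 0.1335 0.05  ] depth [0.5684 0.0979 0.0931]
scene grinder 0.58 [187. 283.] z-plane [0.6128 0.1473 0.    ] depth [0.5708 0.1035 0.0558]
scene socket_mouth 0.56 [245. 363.] z-plane [ 0.5875 -0.1164  0.    ] depth [ 0.5693 -0.1263  0.0255]
scene brush 0.88 [178. 356.] [0.74  0.011 0.021]
scene basket 0.71 [213. 430.] [ 0.766 -0.188  0.003]
scene tamper 0.74 [143. 311.] [0.748 0.165 0.054]
top ratchet_grip 0.8 [257. 368.] z-plane [ 0.4911 -0.0727  0.028 ] depth [ 0.4908 -0.072   0.0368]
top ratchet_lug 0.74 [207. 282.] z-plane [0.601  0.1317 0.047 ] depth [0.5982 0.129  0.0646]
top ratchet_lug 0.61 [211. 386.] z-plane [ 0.5987 -0.1129  0.047 ] depth [ 0.5972 -0.1117  0.0567]
top ratchet 0.68 [217. 385.] z-plane [ 0.5905 -0.1162  0.    ] depth [ 0.5825 -0.1091  0.0577]
top nut_base 0.66 [207. 277.] z-plane [0.6012 0.145  0.05  ] depth [0.5982 0.1418 0.0685]
top grinder 0.73 [211. 282.] z-plane [0.5993 0.1388 0.    ] depth [0.5905 0.1296 0.0595]
top socket_mouth 0.57 [213. 386.] z-plane [ 0.6008 -0.1194  0.    ] depth [ 0.5921 -0.112   0.058 ]
top brush 0.74 [155. 336.] [0.741 0.009 0.018]
top basket 0.89 [153. 416.] [ 0.756 -0.194  0.   ]
top tamper 0.65 [150. 267.] [0.731 0.17  0.079]
```

View pics/top0.png

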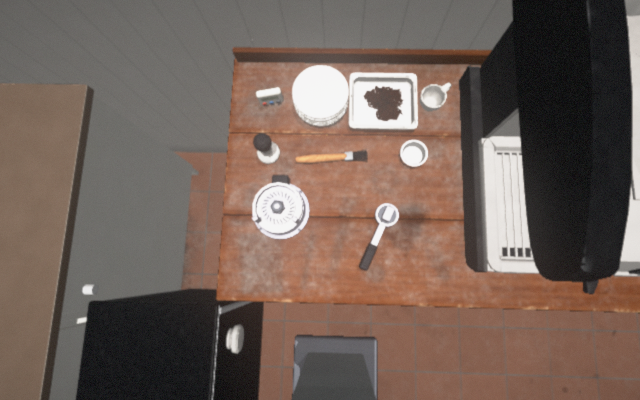

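View pics/scene0.png

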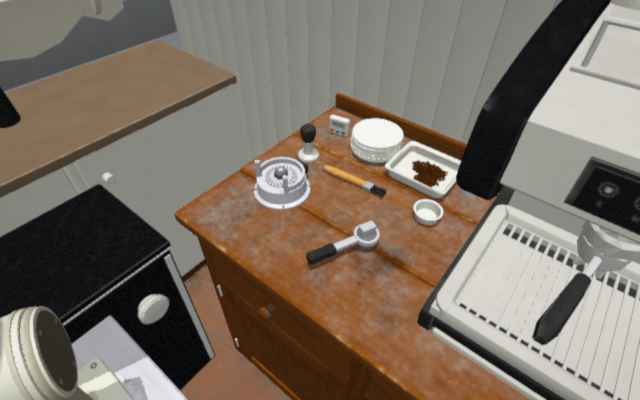

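Top view: grinder at (210,280) and wrench head at (213,386), with the grip at (257,368), agreeing with the scene view. The top view's first "ratchet_lug" hit is really the nut. Next I look at the grinder with the wrist camera.

```bash
cat >> h.py <<'E'
def tool(target=None):
    o=get_obs(); M=R.from_quat(o["tool_rot"]).as_matrix(); 
    return o,M
def shift(target):
    o,M=tool(); return (M.T@(np.array(target)-o["eef_pos"])*100).round(2)
E
python3 - <<'E'
from h import *
o,M=tool(); i=camera_info("wrist"); T=np.linalg.inv(np.array(i["world_to_cam"]))
print(M.round(3)); print("cam in tool",(M.T@(T[:3,3]-o["eef_pos"])).round(3)); print((M.T@T[:3,:3]).round(3)); print(i["mtx"])
# place camera above grinder: with optical axis hitting (0.598,0.138,.05) from TCP height .28
off=T[:3,3]-o["eef_pos"]; z=T[:3,2]
for h in (.25,.28):
    c=np.array([0,0,h])+off; s=(0.06-c[2])/z[2]; hit=c+s*z
    t=np.array([.598,.138,h])-np.array([hit[0],hit[1],0]); print(h,t.round(3),shift(t))
E
```

```text
[[-0.935  0.354 -0.   ]
 [ 0.354  0.935 -0.   ]
 [-0.    -0.    -1.   ]]
cam in tool [ 0.082  0.001 -0.129]
[[-0.    -0.948 -0.317]
 [ 1.     0.    -0.001]
 [ 0.001 -0.317  0.948]]
[[286.70906319   0.         317.84421576]
 [  0.         286.70906319 196.86909298]
 [  0.           0.           1.        ]]
0.25 [0.575 0.146 0.25 ] [-48.55 -15.98  -0.47]
0.28 [0.565 0.15  0.28 ] [-47.55 -15.97  -3.47]
```

>>> arm_command([
  [-3.4, -1.1, 0],
  [-6.9, -2.3, 0],
  [-10.4, -3.4, 0],
  [-13.9, -4.6, 0],
  [-17.4, -5.7, 0],
], turn=[0, 0, 0, 0, 0], hand=[0, 0, 0, 0, 0])

```text
clock: 1.42
eef_pos: [0.3205, 0.3515, 0.2455]
tool_rot: [0.18, 0.984, 0.0, 0.0]
ft_force: [-0.1, -0.3, 0.1]
grip_width: 0.0853
```

>>> arm_command([
  [-3.4, -1.1, 0],
  [-6.9, -2.3, 0],
  [-10.4, -3.4, 0],
  [-13.9, -4.6, 0],
  [-17.4, -5.7, 0],
], turn=[0, 0, 0, 0, 0], hand=[0, 0, 0, 0, 0])

```text
clock: 1.83
eef_pos: [0.4633, 0.2363, 0.2455]
tool_rot: [0.18, 0.984, 0.0, 0.0]
ft_force: [0.1, 0.2, -0.0]
grip_width: 0.0856
```

>>> arm_command([
  [-3.4, -1.1, 0],
  [-6.9, -2.3, 0],
  [-10.4, -3.4, 0],
  [-13.7, -4.6, 0],
  [-13.7, -4.6, 0],
], turn=[0, 0, 0, 0, 0], hand=[0, 0, 0, 0, 0])

```text
clock: 2.25
eef_pos: [0.5781, 0.1418, 0.2442]
tool_rot: [0.183, 0.983, -0.001, 0.001]
ft_force: [-1.4, 0.7, -0.4]
grip_width: 0.0854
```

Run:
```python
from h import *
o,M=tool(); print(o["clock"],np.round(o["eef_pos"],4))
p,d=camera("wrist"); save(cv2.resize(p[:,120:520],None,fx=1.5,fy=1.5),"w1.png"); np.savez("w1.npz",p=p,d=d)
for n,z in dict(nut_base=.05,grinder=0).items():
    for q in spot_point("wrist",n)[:2]: print(n,round(q["conf"],2),np.round(q["location"],1),unproj("wrist",q["location"],z).round(4))
# 3D cloud
i=camera_info("wrist");K=np.array(i["mtx"]);T=np.linalg.inv(np.array(i["world_to_cam"]))
r,c=np.mgrid[:400,:640]; X=np.stack([(c-K[0,2])/K[0,0]*d,(r-K[1,2])/K[1,1]*d,d],-1)@T[:3,:3].T+T[:3,3]
np.save("X1.npy",X)
near=(np.hypot(X[...,0]-.6,X[...,1]-.138)<.085)&(d>0)
for lo,hi in [(.002,.02),(.044,.056),(.057,.065),(.065,.072),(.08,.1)]:
    m=near&(X[...,2]>lo)&(X[...,2]<hi); print(lo,hi,m.sum(),X[m].mean(0).round(4))
m=(near&(X[...,2]>.078)&(X[...,2]<.11)).astype(np.uint8)
n,l,s,ce=cv2.connectedComponentsWithStats(m)
for k in range(1,n):
    if s[k,4]>10: print("hi",s[k].tolist(),X[l==k].mean(0).round(4),X[l==k][:,2].max().round(4))
m=near&(np.hypot(X[...,0]-.6,X[...,1]-.138)<.025)&(X[...,2]>.061)
m=m.astype(np.uint8)
n,l,s,ce=cv2.connectedComponentsWithStats(m)
for k in range(1,n):
    if s[k,4]>30: print("nut",s[k].tolist(),X[l==k].mean(0).round(4),X[l==k][:,2].max().round(4))
```

```text
2.25 [0.5781 0.1418 0.2442]
nut_base 0.7 [190.8 324. ] [0.5947 0.1456 0.05  ]
nut_base 0.53 [235.9 150.5] [ 0.5727 -0.0771  0.05  ]
grinder 0.56 [178.7 323.7] [0.5927 0.1477 0.    ]
0.002 0.02 1346 [0.5531 0.1594 0.0099]
0.044 0.056 5900 [0.5909 0.1466 0.0489]
0.057 0.065 1228 [0.6176 0.1477 0.0614]
0.065 0.072 534 [0.5927 0.1461 0.0681]
0.08 0.1 284 [0.5638 0.1472 0.0908]
hi [348, 153, 15, 16, 150] [0.5631 0.19   0.0905] 0.0946
hi [269, 185, 14, 14, 148] [0.5645 0.1029 0.0899] 0.094
nut [311, 182, 29, 29, 595] [0.595  0.1467 0.0674] 0.072
```

View pics/w1.png

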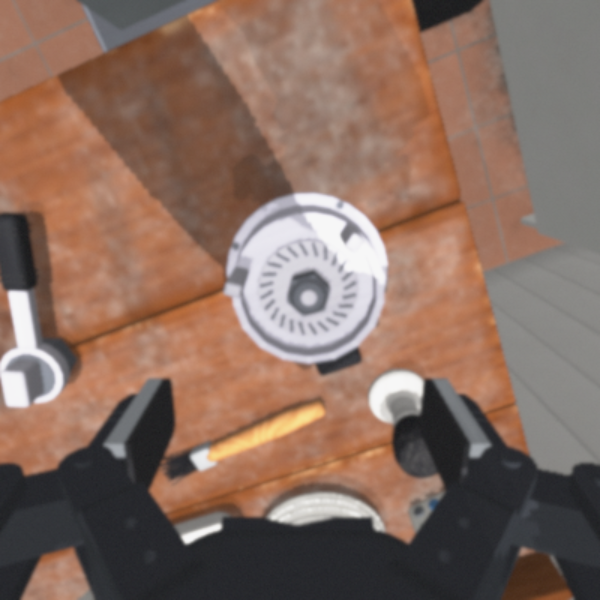

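The wrist view shows the nut at (310,292) in the crop and the lugs at (235,280) and (355,235), with the opening towards the robot. The nut centre comes out at about (0.595, 0.1465), which the lugs confirm. Next is the nut's angle, from a rectified view.

```bash
cat >> h.py <<'E'
def ortho(p,cam_info,cen,z,half,n=300):
    K=np.array(cam_info["mtx"]);W=np.array(cam_info["world_to_cam"])
    v=np.linspace(half,-half,n); xx=cen[0]+v[:,None]+0*v[None]; yy=cen[1]+0*v[:,None]+v[None]  # up=+x, left=+y
    P=np.stack([xx,yy,0*xx+z],-1)@W[:3,:3].T+W[:3,3]; q=P@K.T; 
    return cv2.remap(p,(q[...,0]/q[...,2]).astype(np.float32),(q[...,1]/q[...,2]).astype(np.float32),cv2.INTER_CUBIC)
def hexfit(img,half,r0=.0145,rs=np.linspace(.012,.017,26),sgn=1,span=4):
    # search hexagon (centre, angle) maximizing mean gradient magnitude along outline; angle = flat normal dir from +x, deg
    g=cv2.GaussianBlur(cv2.cvtColor(img,cv2.COLOR_RGB2GRAY).astype(np.float32),(0,0),3)
    gx=cv2.Sobel(g,cv2.CV_32F,1,0);gy=cv2.Sobel(g,cv2.CV_32F,0,1); n=img.shape[0]; s=n/(2*half)
    t=np.linspace(-.9,.9,25)*np.tan(np.pi/6); res=[]
    for dx in np.arange(-span,span+.1,.5)/1000:
      for dy in np.arange(-span,span+.1,.5)/1000:
        for a in range(-30,30,2):
          A=np.radians(a+60*np.arange(6))[:,None]; nx,ny=np.cos(A),np.sin(A)
          for r in (r0,):
            X=dx+r*(nx-t*ny);Y=dy+r*(ny+t*nx); c=((half-Y)*s).astype(int).clip(0,n-1);w=((half-X)*s).astype(int).clip(0,n-1)
            # outward derivative: image col = -y, row = -x
            res.append((sgn*(gx[w,c]*-ny+gy[w,c]*-nx).mean(),a,dx,dy))
    res.sort(reverse=True); return res[:6]
E
python3 - <<'E'
from h import *
i=camera_info("wrist"); p=np.load("w1.npz")["p"]
ims=[ortho(p,i,(.595,.1465),.064,.03,400)]
for r0 in (.0145,.015):
    for q in hexfit(ims[0],.03,r0)[:4]: print(r0,np.round(q,4))
save(ims[0],"nut.png")
E
```

```text
0.0145 [ 2.5835e+01 -4.0000e+00 -1.5000e-03  1.5000e-03]
0.0145 [ 2.57402e+01 -6.00000e+00 -1.50000e-03  1.50000e-03]
0.0145 [ 2.56593e+01 -2.00000e+00 -1.50000e-03  1.50000e-03]
0.0145 [ 2.55387e+01 -4.00000e+00 -1.50000e-03  2.00000e-03]
0.015 [ 3.13281e+01 -6.00000e+00 -5.00000e-04  1.00000e-03]
0.015 [ 3.12233e+01 -4.00000e+00 -5.00000e-04  1.00000e-03]
0.015 [ 3.12124e+01 -4.00000e+00  0.00000e+00  1.00000e-03]
0.015 [ 3.11818e+01 -6.00000e+00  0.00000e+00  1.00000e-03]
```

View pics/nut.png

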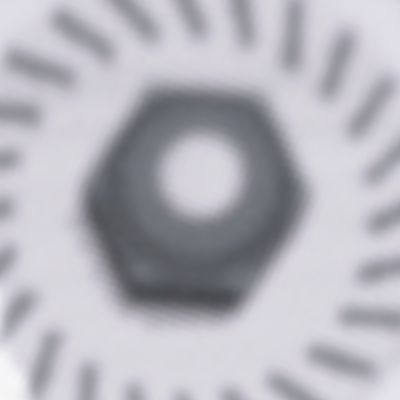

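Nut yaw is about -5° (mod 60°), with its centre at about (0.595, 0.147). Now the same view over the wrench.

>>> arm_command([
  [-1.4, -3.6, 0],
  [-2.8, -7.2, 0],
  [-4.2, -10.8, 0],
  [-5.5, -14.3, 0],
  [-6.9, -17.9, 0],
], turn=[0, 0, 0, 0, 0], hand=[0, 0, 0, 0, 0])

```text
clock: 2.82
eef_pos: [0.5741, -0.0451, 0.2458]
tool_rot: [0.178, 0.984, 0.0, 0.0]
ft_force: [0.4, -0.7, 0.2]
grip_width: 0.0853
```

>>> arm_command([
  [-1.4, -3.4, 0],
  [-2.5, -6.3, 0],
  [-2.5, -6.3, 0],
  [-2.5, -6.3, 0],
], turn=[0, 0, 0, 0], hand=[0, 0, 0, 0])

```text
clock: 3.15
eef_pos: [0.5756, -0.1135, 0.2455]
tool_rot: [0.181, 0.984, 0.0, -0.0]
ft_force: [-0.3, 0.7, -1.0]
grip_width: 0.0855
```

Run:
```python
from h import *
o,M=tool(); print(o["clock"],np.round(o["eef_pos"],4),M[:2,0].round(3))
p,d=camera("wrist"); np.savez("w2.npz",p=p,d=d); i=camera_info("wrist")
for n,z in dict(ratchet_lug=.047,ratchet_grip=.028,ratchet=0).items():
    for q in spot_point("wrist",n)[:2]: print(n,round(q["conf"],2),np.round(q["location"],1),unproj("wrist",q["location"],z).round(4))
K=np.array(i["mtx"]);T=np.linalg.inv(np.array(i["world_to_cam"]))
r,c=np.mgrid[:400,:640]; X=np.stack([(c-K[0,2])/K[0,0]*d,(r-K[1,2])/K[1,1]*d,d],-1)@T[:3,:3].T+T[:3,3]
near=(np.hypot(X[...,0]-.597,X[...,1]+.113)<.17)&(d>0)
m=near&(X[...,2]>.052)&(X[...,2]<.068)&(np.hypot(X[...,0]-.597,X[...,1]+.113)<.04); L=X[m]; print("lug",len(L),L.mean(0).round(4),cv2.minAreaRect((L[:,:2]*1000).astype(np.float32)))
m=near&(X[...,2]>.028)&(X[...,2]<.045)&(X[...,0]<.53); L=X[m]; print("grip",len(L),L.mean(0).round(4),cv2.minAreaRect((L[:,:2]*1000).astype(np.float32)))
m=near&(X[...,2]>.031)&(X[...,2]<.04)&(np.hypot(X[...,0]-.597,X[...,1]+.113)<.034); L=X[m]; print("head",len(L),cv2.minEnclosingCircle((L[:,:2]*1000).astype(np.float32)))
a=ortho(p,i,(.57,-.10),.059,.1,400); b=ortho(p,i,(.57,-.1),.035,.1,400); save(np.hstack([a,b]),"w2.png")
```

```text
3.15 [ 0.5756 -0.1135  0.2455] [-0.935  0.355]
ratchet_lug 0.58 [190.1 320.4] [ 0.5951 -0.1151  0.047 ]
ratchet_grip 0.93 [ 93.1 321.2] [ 0.493  -0.0755  0.028 ]
ratchet 0.63 [176.8 321.3] [ 0.592  -0.1117  0.    ]
lug 483 [ 0.5913 -0.1154  0.0587] ((592.1875610351562, -115.82230377197266), (19.847042083740234, 33.50428009033203), 68.55816650390625)
grip 1295 [ 0.4943 -0.0734  0.0372] ((497.64404296875, -74.63166809082031), (21.99204444885254, 76.31488037109375), 66.49772644042969)
head 1032 ((590.677734375, -114.95368957519531), 29.402381896972656)
```

View pics/w2.png

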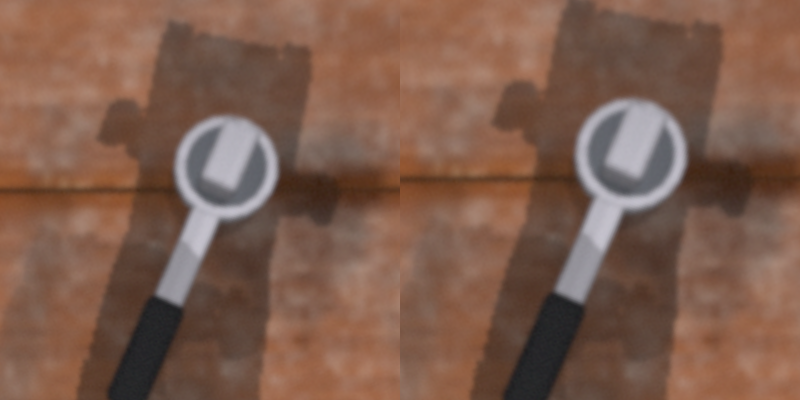

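Run:
```python
import workcell; from h import *
print([n for n in dir(workcell) if not n.startswith("_")]); print(getattr(workcell,"tip_reach",None))
o=get_obs(); print(np.round(o["joint_pos"],3), [k for k in o])
t=(.5922,-.1155,.12); print(shift(t))
```

```text
['Unreachable', 'camera', 'camera_info', 'get_obs', 'job_done', 'search_frame', 'spot_point', 'tip_reach']
0.014
[-0.191  0.416  0.253  1.408  0.     0.168] ['clock', 'joint_pos', 'joint_vel', 'tau', 'eef_pos', 'tool_rot', 'ft_force', 'ft_torque', 'grip_width']
[-1.65  0.17 12.55]
```

>>> arm_command([
  [-0.6, 0.1, 3.5],
  [-1.2, 0.1, 7],
  [-1.65, 0.2, 10.5],
  [-1.65, 0.2, 14],
  [-1.65, 0.2, 16.5],
], turn=[0.02, 0.02, 0.02, 0.02, 0.02], hand=[0, 0, 0, 0, 0])

```text
clock: 3.77
eef_pos: [0.5911, -0.1151, 0.0771]
tool_rot: [0.188, 0.982, 0.0, -0.002]
ft_force: [0.2, -0.3, -0.8]
grip_width: 0.0857
```

>>> arm_command([
  [0, 0, 1.3],
  [0, 0, 2.7],
  [0, 0, 2.7],
  [0, 0, 2.7],
], turn=[0, 0, 0, 0], hand=[0, 0, 0, 0.2])

```text
clock: 4.1
eef_pos: [0.5918, -0.1157, 0.0528]
tool_rot: [0.189, 0.982, 0.0, -0.001]
ft_force: [0.1, -0.1, 1.1]
grip_width: 0.0756
```

>>> arm_command([
  [0, 0, 0],
  [0, 0, 0],
  [0, 0, 0],
  [0, 0, 0],
  [0, 0, 0],
], turn=[0, 0, 0, 0, 0], hand=[0.5, 0.7, 1, 1, 1])

```text
clock: 4.52
eef_pos: [0.5931, -0.1174, 0.0546]
tool_rot: [0.19, 0.982, 0.0, 0.001]
ft_force: [0.3, -0.5, 1.9]
grip_width: 0.0184
```

>>> arm_command([
  [0, 0, 0],
  [0, 0, 0],
  [0, 0, 0],
  [0, 0, 0],
  [0, 0, 0],
], turn=[0, 0, 0, 0, 0], hand=[1, 1, 1, 1, 1])

```text
clock: 4.93
eef_pos: [0.5931, -0.1175, 0.0546]
tool_rot: [0.19, 0.982, 0.0, 0.001]
ft_force: [-0.6, 0.2, 4.9]
grip_width: 0.0187
```

>>> arm_command([
  [0, 0, -1],
  [0, 0, -3],
  [0, 0, -6],
  [0, 0, -9],
  [0, 0, -12.5],
], turn=[0, 0, 0, 0, 0], hand=[1, 1, 1, 1, 1])

```text
clock: 5.35
eef_pos: [0.5903, -0.117, 0.1773]
tool_rot: [0.19, 0.982, -0.0, -0.003]
ft_force: [1.0, 0.1, -3.3]
grip_width: 0.0188
```

>>> arm_command([
  [0.8, 2, 0],
  [1.9, 4.8, 0],
  [3.2, 8.2, 0],
  [4.6, 11.6, 0],
  [5.9, 15, 0],
], turn=[-0.03, -0.07, -0.12, -0.17, -0.22], hand=[1, 1, 1, 1, 1])

```text
clock: 5.77
eef_pos: [0.5922, 0.045, 0.1776]
tool_rot: [0.08, 0.997, -0.0, -0.001]
ft_force: [0.7, 0.3, -3.3]
grip_width: 0.0183
```

Run:
```python
from h import *
o,M=tool(); print(o["clock"],np.round(o["eef_pos"],4),o["grip_width"],np.degrees(np.arctan2(M[1,0],M[0,0])), o["ft_force"], shift((.595,.147,.18)))
```

```text
5.7667 [0.5922 0.045  0.1776] 0.018318054632857392 170.8056870045765 [ 0.71768813  0.27476433 -3.28858317] [ 1.35 10.12 -0.24]
```

>>> arm_command([
  [0.5, 3.6, 0],
  [1, 7.2, 0],
  [1.35, 10.1, 0],
  [1.35, 10.1, 0],
  [1.35, 10.1, 0],
], turn=[-0.03, -0.06, -0.075, -0.075, -0.075], hand=[1, 1, 1, 1, 1])

```text
clock: 6.18
eef_pos: [0.5953, 0.1476, 0.1772]
tool_rot: [0.042, 0.999, -0.001, -0.001]
ft_force: [-0.1, -0.3, -2.8]
grip_width: 0.0187
```

Run:
```python
from h import *
o,M=tool(); e=np.array(o["eef_pos"]); print(o["clock"],e.round(4),o["grip_width"],np.degrees(np.arctan2(M[1,0],M[0,0])))
p,d=camera("wrist"); i=camera_info("wrist"); np.savez("w3.npz",p=p,d=d)
K=np.array(i["mtx"]);T=np.linalg.inv(np.array(i["world_to_cam"]))
r,c=np.mgrid[:400,:640]; X=np.stack([(c-K[0,2])/K[0,0]*d,(r-K[1,2])/K[1,1]*d,d],-1)@T[:3,:3].T+T[:3,3]
Q=(X-e)@M  # tool frame
for lo,hi in [(.005,.03)]:
    m=(d>0)&(Q[...,2]>lo)&(Q[...,2]<hi)&(np.hypot(Q[...,0],Q[...,1])<.16); L=Q[m]; print(m.sum(),L.mean(0).round(4),cv2.minAreaRect((L[:,:2]*1000).astype(np.float32)))
    n=m&(Q[...,0]>.05); L=Q[n]; v=cv2.fitLine((L[:,:2]*1000).astype(np.float32),cv2.DIST_L2,0,.01,.01).ravel(); print("handle line",v.round(3), "y at x=0:",(v[3]-v[2]*v[1]/v[0]).round(2),"slope deg",np.degrees(np.arctan2(v[1],v[0])).round(2),"max x",np.percentile(L[:,0],99.5).round(4))
    for a,b in [(.03,.05),(.05,.075),(.08,.11),(.11,.14)]:
        k=m&(Q[...,0]>a)&(Q[...,0]<b); print(a,b,k.sum(),Q[k].mean(0).round(4))
for n in ["ratchet_grip","ratchet_lug"]:
    for q in spot_point("wrist",n)[:1]:
        w=unproj("wrist",q["location"],e[2]-.053+(.028 if "grip" in n else .047)); print(n,q["conf"],q["location"],((w-e)@M).round(4))
save(p,"w3.png")
p,d=camera("top"); save(cv2.resize(p[130:290,220:340],None,fx=4,fy=3.5),"t3.png")
```

```text
6.1833 [0.5953 0.1476 0.1772] 0.018714535094594132 175.23442271821483
10966 [0.0651 0.0001 0.0181] ((59.510337829589844, -1.3648738861083984), (55.325069427490234, 129.16078186035156), 89.5435791015625)
handle line [1.0000e+00 2.1000e-02 9.2458e+01 6.3400e-01] y at x=0: -1.34 slope deg 1.22 max x 0.1231
0.03 0.05 1063 [ 0.0402 -0.0004  0.0204]
0.05 0.075 1515 [0.0628 0.     0.0203]
0.08 0.11 3198 [0.0956 0.0007 0.0167]
0.11 0.14 1652 [0.1168 0.0011 0.0167]
ratchet_grip 0.55 [36.9, 317.3] [ 0.1102 -0.0015  0.0253]
ratchet_lug 0.78 [258.5, 315.5] [ 0.0007 -0.0034  0.006 ]
```

View pics/w3.png

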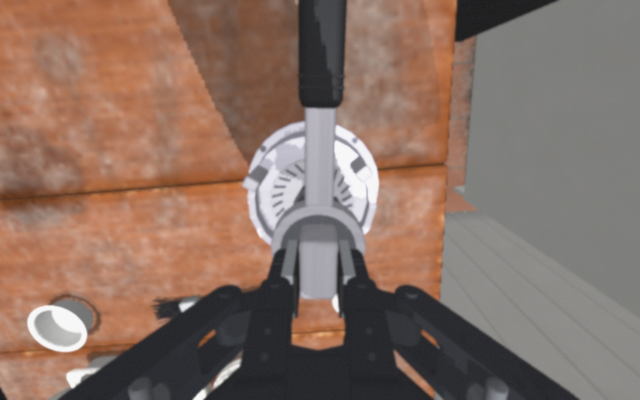

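The wrench is held level, with its mouth 54.5 mm below the TCP and the handle at 174°. It should be seated at TCP z ≈ 0.1045, and blocked on the nut's top at about 0.1225. I lower it gently.

>>> arm_command([
  [0, 0, 2],
  [0, 0, 4],
  [0, 0, 5],
  [0, 0, 5.3],
  [0, 0, 5.5],
], turn=[-0.015, -0.015, -0.015, -0.015, -0.015], hand=[1, 1, 1, 1, 1])

```text
clock: 6.8
eef_pos: [0.596, 0.1447, 0.1227]
tool_rot: [0.037, 0.999, -0.0, -0.001]
ft_force: [-0.1, 0.1, -3.8]
grip_width: 0.0187
```

>>> arm_command([
  [0, 0, 0.2],
  [0, 0, 0.4],
  [0, 0, 0.4],
], turn=[0, 0, 0], hand=[1, 1, 1])

```text
clock: 7.05
eef_pos: [0.5972, 0.1456, 0.122]
tool_rot: [0.036, 0.999, 0.0, 0.002]
ft_force: [-2.9, -1.6, 4.1]
grip_width: 0.0186
```

Run:
```python
from h import *
for k in range(4):
    o,M=tool(); print(np.round(o["eef_pos"],4),np.round(o["ft_force"],1),np.round(o["ft_torque"],2),np.degrees(np.arctan2(M[1,0],M[0,0])).round(1),np.round(M[:,2],3)); p,d=camera("wrist")
i=camera_info("wrist"); K=np.array(i["mtx"]);T=np.linalg.inv(np.array(i["world_to_cam"])); e=np.array(o["eef_pos"])
r,c=np.mgrid[:400,:640]; X=np.stack([(c-K[0,2])/K[0,0]*d,(r-K[1,2])/K[1,1]*d,d],-1)@T[:3,:3].T+T[:3,3]
m=(d>0)&(X[...,2]>.081)&(X[...,2]<.1)&(np.hypot(X[...,0]-.595,X[...,1]-.147)<.07)
m[160:]&=False if False else m[160:]
n,l,s,ce=cv2.connectedComponentsWithStats(m.astype(np.uint8))
for k in range(1,n):
    if s[k,4]>40: print(s[k].tolist(),X[l==k].mean(0).round(4))
save(p,"w4.png")
```

```text
[0.5972 0.1456 0.122 ] [-2.9 -1.6  4.1] [-0.4   0.62 -0.08] 175.9 [ 0.003  0.    -1.   ]
[0.5973 0.1456 0.122 ] [-3.3 -2.   4.1] [-0.43  0.66 -0.09] 175.9 [ 0.003  0.    -1.   ]
[0.5974 0.1457 0.1219] [-3.  -1.1  5.6] [-0.52  0.7  -0.07] 175.9 [ 0.003  0.    -1.   ]
[0.5974 0.1457 0.1218] [-3.2 -2.   6.2] [-0.54  0.79 -0.06] 175.9 [ 0.003  0.    -1.   ]
[368, 178, 26, 26, 421] [0.5683 0.185  0.0903]
[221, 189, 27, 26, 434] [0.5691 0.0984 0.0902]
[274, 194, 32, 34, 148] [0.5738 0.1325 0.096 ]
[332, 200, 29, 27, 134] [0.5766 0.1635 0.0956]
```

View pics/w4.png

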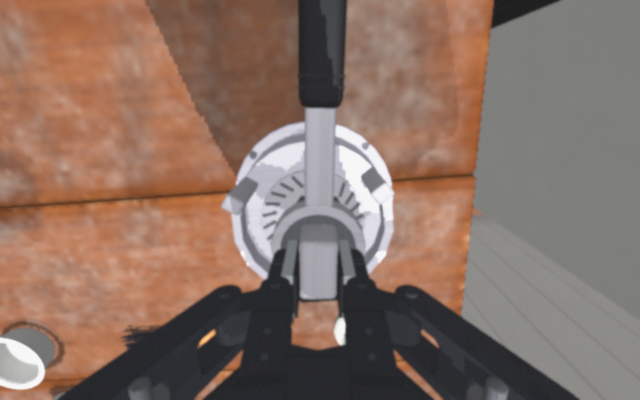

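Blocked on the nut's top. My first nut estimate was off by about 4 mm, because the arm was still settling between the picture and its calibration. The lugs now put the axis about (+2.5, -3) mm from the wrench. I lift, shift and re-measure at rest.

>>> arm_command([
  [0, 0, -0.4],
  [-0.15, -0.15, -0.7],
  [-0.27, -0.28, -0.7],
  [-0.27, -0.28, -0.7],
  [-0.27, -0.28, -0.7],
], turn=[0, 0, 0, 0, 0], hand=[1, 1, 1, 1, 1])

```text
clock: 7.67
eef_pos: [0.5989, 0.1427, 0.1258]
tool_rot: [0.036, 0.999, 0.0, -0.0]
ft_force: [-0.6, 0.2, -3.2]
grip_width: 0.0189
```

```bash
cat > meas.py <<'E'
from h import *
for k in range(3): camera("wrist")
o,M=tool(); e=np.array(o["eef_pos"]); i=camera_info("wrist"); p,d=camera("wrist"); print(e.round(4),get_obs()["eef_pos"],np.degrees(np.arctan2(M[1,0],M[0,0])).round(1),np.round(o["ft_force"],1),np.round(o["ft_torque"],2))
K=np.array(i["mtx"]);T=np.linalg.inv(np.array(i["world_to_cam"]))
r,c=np.mgrid[:400,:640]; X=np.stack([(c-K[0,2])/K[0,0]*d,(r-K[1,2])/K[1,1]*d,d],-1)@T[:3,:3].T+T[:3,3]
Q=(X-e)@M; near=(d>0)&(np.hypot(X[...,0]-.599,X[...,1]-.143)<.075)
# lug tops only
m=near&(np.abs(X[...,2]-.092)<.0035)&(np.abs(Q[...,1])>.03); n,l,s,ce=cv2.connectedComponentsWithStats(m.astype(np.uint8))
P=[]
for k in range(1,n):
    if s[k,4]>60: P.append(cv2.minAreaRect((X[l==k][:,:2]*1000).astype(np.float32))); print("lug",s[k,4],np.round(P[-1][0],1),np.round(P[-1][1],1),round(P[-1][2],1))
if len(P)==2:
    a,b=np.array(P[0][0]),np.array(P[1][0]); v=b-a; L=np.linalg.norm(v); nn=np.array([-v[1],v[0]])/L; nn*=np.sign(nn[0]); print("sep",L.round(1),"axis",((a+b)/2+nn*np.sqrt(54**2-L*L/4)).round(1),"open dir",np.degrees(np.arctan2(-nn[1],-nn[0])).round(1))
# burr disc edge: foot/collar circle from collar top
m=near&(np.abs(X[...,2]-.061)<.002); L=X[m][:,:2]*1000
if len(L)>50:
    from scipy.optimize import least_squares
    f=least_squares(lambda q:np.hypot(L[:,0]-q[0],L[:,1]-q[1])-q[2],[599,143,55],loss="soft_l1"); print("collar circle",len(L),f.x.round(1))
m=(d>0)&(Q[...,2]>.005)&(Q[...,2]<.03)&(Q[...,0]>.04)&(Q[...,0]<.13)&(abs(Q[...,1])<.02); L=(Q[m][:,:2]*1000).astype(np.float32)
v=cv2.fitLine(L,cv2.DIST_L2,0,.01,.01).ravel(); y0=v[3]-v[2]*v[1]/v[0]; w=e+M@np.array([0,y0/1000,0]); print("handle y0",y0.round(2),"slope",np.degrees(v[1]/v[0]).round(2),"wrench axis",(w*1000).round(1))
# neck/grip boundary along x (wrench x=-78)
m=(abs(Q[...,2]-.0167)<.0025)&(abs(Q[...,1])<.013)&(Q[...,0]>.06); print("grip start x",np.percentile(Q[m][:,0],1).round(4),"z",np.median(Q[m][:,2]).round(4))
E
python3 meas.py
```

```text
[0.5987 0.1428 0.1258] [0.59870132 0.1427854  0.12583016] 175.9 [-0.1  0.5 -4.1] [0.03 0.03 0.04]
lug 328 [569.4 185.6] [10.2 11.9] 35.5
lug 322 [570.2  97.4] [12.   9.9] 54.2
sep 88.3 axis [600.9 141.8] open dir -179.5
collar circle 1365 [601.4 141.8  54.6]
handle y0 0.05 slope 1.11 wrench axis [598.7 142.8 125.8]
grip start x 0.075 z 0.0164
```

>>> arm_command([
  [-0.05, -0.1, 0],
  [-0.05, -0.1, 0.2],
  [-0.05, -0.1, 0.4],
  [-0.05, -0.1, 0.6],
  [-0.05, -0.1, 0.8],
], turn=[0, 0, 0, 0, 0], hand=[1, 1, 1, 1, 1])

```text
clock: 8.28
eef_pos: [0.5998, 0.1418, 0.1183]
tool_rot: [0.036, 0.999, 0.0, 0.001]
ft_force: [-0.5, 0.0, 2.5]
grip_width: 0.0187
```

```bash
python3 meas.py
```

```text
[0.5999 0.1418 0.1186] [0.59981493 0.14174501 0.11856094] 175.9 [ 1.4 -0.9 -3.4] [-0.04 -0.3  -0.02]
lug 352 [569.4 185.6] [ 9.9 12. ] 35.5
lug 349 [570.2  97.4] [12. 10.] 53.6
sep 88.2 axis [600.9 141.8] open dir -179.5
collar circle 1463 [601.4 141.8  54.6]
handle y0 0.15 slope 1.06 wrench axis [599.9 141.9 118.6]
grip start x 0.0788 z 0.0167
```

>>> arm_command([
  [0, 0, 0.3],
  [0, 0, 0.6],
  [0, 0, 0.9],
  [0, 0, 1.2],
  [0, 0, 1.35],
], turn=[0, 0, 0, 0, 0], hand=[1, 1, 1, 1, 1])

```text
clock: 8.9
eef_pos: [0.6005, 0.1417, 0.1046]
tool_rot: [0.036, 0.999, 0.0, 0.001]
ft_force: [5.7, -0.9, 4.7]
grip_width: 0.0188
```

```bash
python3 meas.py
```

```text
[0.6004 0.1418 0.1047] [0.60040761 0.14174622 0.10472262] 175.9 [ 5.8 -1.  -3.2] [-0.1  -1.33 -0.05]
lug 424 [569.6 185.8] [10.2 12. ] 37.8
lug 414 [570.1  97.5] [11.9 10.3] 56.8
sep 88.2 axis [601.  141.8] open dir -179.7
collar circle 1847 [601.9 141.8  54.5]
handle y0 0.58 slope 0.83 wrench axis [600.4 142.3 104.7]
grip start x 0.0798 z 0.017
```

Seated (TCP z 0.1047). I release, retreat up and look.

>>> arm_command([
  [0, 0, 0],
  [0, 0, 0],
  [0, 0, 0],
  [0, 0, -0.5],
  [0, 0, -2],
], turn=[0, 0, 0, 0, 0], hand=[0.4, 0.4, 0.4, 0.4, 0.4])

```text
clock: 9.52
eef_pos: [0.5971, 0.1414, 0.1227]
tool_rot: [0.036, 0.999, -0.001, -0.003]
ft_force: [-0.4, -0.7, -1.2]
grip_width: 0.0514
```

>>> arm_command([
  [0, 0, -3],
  [0, 0, -6],
  [3, 0, -8],
  [6, 0, -10],
  [6, 0, -10],
], turn=[0, 0, 0, 0, 0], hand=[0.4, 0.4, 0.4, 0.4, 0.4])

```text
clock: 9.93
eef_pos: [0.537, 0.1468, 0.2303]
tool_rot: [0.035, 0.999, 0.001, 0.002]
ft_force: [0.3, 0.0, 0.3]
grip_width: 0.0514
```

```bash
cat > meas2.py <<'E'
from h import *
for k in range(3): camera("wrist")
o,M=tool(); e=np.array(o["eef_pos"]); i=camera_info("wrist"); p,d=camera("wrist"); print(o["clock"],e.round(4),np.degrees(np.arctan2(M[1,0],M[0,0])).round(1),np.round(o["ft_force"],1))
K=np.array(i["mtx"]);T=np.linalg.inv(np.array(i["world_to_cam"]))
r,c=np.mgrid[:400,:640]; X=np.stack([(c-K[0,2])/K[0,0]*d,(r-K[1,2])/K[1,1]*d,d],-1)@T[:3,:3].T+T[:3,3]
A=np.array([.601,.142]); rho=np.hypot(X[...,0]-A[0],X[...,1]-A[1])
m=(d>0)&(X[...,2]>.078)&(X[...,2]<.095)&(rho>.08)&(rho<.145)&(X[...,0]<.58); L=X[m]
if len(L): 
    q=cv2.minAreaRect((L[:,:2]*1000).astype(np.float32)); v=cv2.fitLine((L[:,:2]*1000).astype(np.float32),cv2.DIST_L2,0,.01,.01).ravel()
    a=np.degrees(np.arctan2(v[1],v[0]))%180; print("grip",len(L),np.round(q[0],1),np.round(q[1],1),"dir",a.round(1),"z",np.percentile(L[:,2],[5,50,95]).round(4))
for lo,hi in [(.035,.06),(.08,.1),(.1,.12),(.12,.14)]:
    k=(d>0)&(X[...,2]>.075)&(X[...,2]<.095)&(rho>lo)&(rho<hi)&(X[...,0]<.58)&(abs(X[...,1]-.142+0)<.1)
    if k.sum()>20: print(lo,hi,k.sum(),X[k].mean(0).round(4))
k=(d>0)&(X[...,2]>.104)&(X[...,2]<.114)&(rho<.03)
if k.sum()>50: print("lug",k.sum(),cv2.minAreaRect((X[k][:,:2]*1000).astype(np.float32)),np.median(X[k][:,2]).round(4))
save(p,"last.png")
E
python3 meas2.py; cp pics/last.png pics/w5.png
```

```text
10.0833 [0.5396 0.1462 0.2255] 175.9 [ 0.  -0.5  0.1]
grip 1593 [490.2 150.8] [21.9 62.1] dir 175.4 z [0.0847 0.0879 0.0893]
0.035 0.06 726 [0.5605 0.1446 0.086 ]
0.08 0.1 469 [0.5109 0.149  0.0877]
0.1 0.12 512 [0.4911 0.1506 0.0877]
0.12 0.14 558 [0.4714 0.1523 0.0878]
lug 637 ((600.2166137695312, 142.24063110351562), (18.858949661254883, 34.400211334228516), 85.4928970336914) 0.1088
```

View pics/w5.png

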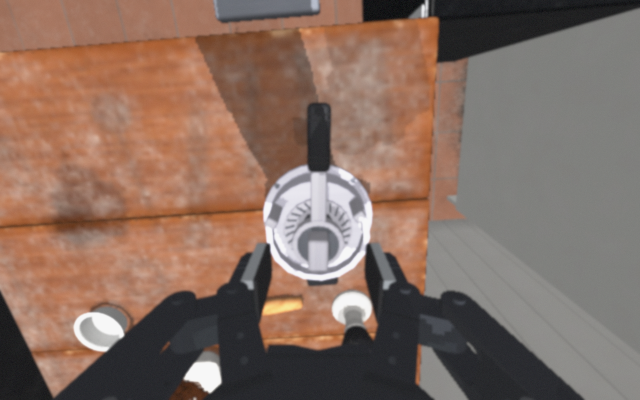

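The wrench sits level on the nut: lug top 108.8 mm, grip top 87.9 mm, handle at 175.3°. Next I take the grip.

>>> arm_command([
  [2.5, 0.1, 3],
  [4.95, 0.1, 6],
  [4.95, 0.1, 9],
  [4.95, 0.1, 12],
  [4.95, 0.1, 15],
], turn=[0.01, 0.01, 0.01, 0.01, 0.01], hand=[0.4, 0.4, 0.4, 0.4, 0.4])

```text
clock: 10.55
eef_pos: [0.4896, 0.1503, 0.0723]
tool_rot: [0.041, 0.999, -0.0, -0.001]
ft_force: [-0.6, -0.8, 0.6]
grip_width: 0.0513
```

>>> arm_command([
  [0, 0, 0],
  [0, 0, 0],
  [0, 0, 0],
  [0, 0, 0],
  [0, 0, 0],
], turn=[0, 0, 0, 0, 0], hand=[0.4, 0.4, 0.6, 0.8, 1])

```text
clock: 10.97
eef_pos: [0.492, 0.151, 0.0767]
tool_rot: [0.041, 0.999, 0.001, 0.002]
ft_force: [1.4, -0.4, 0.9]
grip_width: 0.0208
```

>>> arm_command([
  [0, 0, 0],
  [0, 0, 0],
  [0, 0, 0],
  [0, 0, 0],
], turn=[0, 0, 0, 0], hand=[1, 1, 1, 1])

```text
clock: 11.3
eef_pos: [0.4918, 0.1509, 0.0761]
tool_rot: [0.041, 0.999, 0.0, 0.002]
ft_force: [2.1, -0.3, 3.2]
grip_width: 0.021
```

>>> arm_command([
  [-0.08, -1.32, 0],
  [-0.315, -2.615, 0],
  [-0.705, -3.875, 0],
  [-1.24, -5.08, 0],
  [-1.92, -6.21, 0],
], turn=[-0.12, -0.24, -0.36, -0.48, -0.6], hand=[1, 1, 1, 1, 1])

```text
clock: 11.72
eef_pos: [0.5067, 0.0869, 0.0761]
tool_rot: [-0.259, 0.966, -0.0, 0.003]
ft_force: [4.6, 1.3, 1.6]
grip_width: 0.0209
```

>>> arm_command([
  [-0.02, -0.66, 0],
  [-0.02, -0.66, 0],
  [-0.02, -0.66, 0],
], turn=[-0.06, -0.06, -0.06], hand=[1, 1, 1])

```text
clock: 11.97
eef_pos: [0.5096, 0.082, 0.0759]
tool_rot: [-0.284, 0.959, 0.0, 0.002]
ft_force: [4.5, 1.9, 3.9]
grip_width: 0.0214
```

```bash
cat > st.py <<'E'
from h import *
camera("wrist"); o,M=tool(); e=np.array(o["eef_pos"]); v=e[:2]-[.6008,.142]
print(o["clock"],e.round(4),"tool dir",(np.degrees(np.arctan2(M[1,0],M[0,0]))%360).round(1),"pos dir",(np.degrees(np.arctan2(v[1],v[0]))%360).round(1),"rad",np.linalg.norm(v).round(4),"tilt",M[:2,2].round(3),"F",np.round(M.T@o["ft_force"],1),np.round(M.T@o["ft_torque"],2),o["grip_width"])
E
python3 st.py
```

```text
12.0167 [0.5096 0.0821 0.0759] tool dir 213.0 pos dir 213.3 rad 0.1092 tilt [0.004 0.001] F [-5.4 -1.5 -4.4] [ 0.35 -1.38  0.37] 0.0207223788636548
```

>>> arm_command([
  [-0.08, 1.32, 0],
  [-0.315, 2.615, 0],
  [-0.705, 3.875, 0],
  [-1.24, 5.08, 0],
  [-1.92, 6.21, 0],
], turn=[0.12, 0.24, 0.36, 0.48, 0.6], hand=[1, 1, 1, 1, 1])

```text
clock: 12.43
eef_pos: [0.4922, 0.1444, 0.0759]
tool_rot: [0.014, 1.0, -0.001, 0.003]
ft_force: [9.4, -2.6, 2.9]
grip_width: 0.021
```

>>> arm_command([
  [-0.08, 1.32, 0],
  [-0.315, 2.615, 0],
  [-0.705, 3.875, 0],
  [-1.24, 5.08, 0],
  [-1.92, 6.21, 0],
], turn=[0.12, 0.24, 0.36, 0.48, 0.6], hand=[1, 1, 1, 1, 1])

```text
clock: 12.85
eef_pos: [0.5126, 0.2054, 0.0757]
tool_rot: [0.309, 0.951, -0.001, 0.003]
ft_force: [8.8, -3.1, 2.2]
grip_width: 0.0207
```

```bash
python3 st.py
```

```text
12.9 [0.5135 0.2066 0.0757] tool dir 143.8 pos dir 143.5 rad 0.1086 tilt [ 0.006 -0.004] F [-6.9 -1.1 -4.3] [ 0.65 -1.78  0.15] 0.02096637063962249
```

>>> arm_command([
  [-0.08, -1.32, 0],
  [-0.315, -2.615, 0],
  [-0.705, -3.875, 0],
  [-1.24, -5.08, 0],
  [-1.92, -6.21, 0],
], turn=[-0.12, -0.24, -0.36, -0.48, -0.6], hand=[1, 1, 1, 1, 1])

```text
clock: 13.32
eef_pos: [0.4921, 0.1435, 0.0759]
tool_rot: [0.008, 1.0, -0.001, 0.003]
ft_force: [9.9, -1.2, 1.4]
grip_width: 0.0211
```

>>> arm_command([
  [-0.08, -1.32, 0],
  [-0.315, -2.615, 0],
  [-0.705, -3.875, 0],
  [-1.24, -5.08, 0],
  [-1.92, -6.21, 0],
], turn=[-0.12, -0.24, -0.36, -0.48, -0.6], hand=[1, 1, 1, 1, 1])

```text
clock: 13.73
eef_pos: [0.5098, 0.0816, 0.0759]
tool_rot: [-0.287, 0.958, -0.0, 0.002]
ft_force: [7.4, 1.2, 2.4]
grip_width: 0.0211
```

```bash
python3 st.py
```

```text
13.7833 [0.5107 0.0804 0.0759] tool dir 213.6 pos dir 214.4 rad 0.1092 tilt [0.005 0.   ] F [-5.2  1.1 -3.8] [-0.38 -1.46 -0.29] 0.020819594757172443
```

>>> arm_command([
  [-0.08, 1.32, 0],
  [-0.315, 2.615, 0],
  [-0.705, 3.875, 0],
  [-1.24, 5.08, 0],
  [-1.92, 6.21, 0],
], turn=[0.12, 0.24, 0.36, 0.48, 0.6], hand=[1, 1, 1, 1, 1])

```text
clock: 14.2
eef_pos: [0.4921, 0.1445, 0.0759]
tool_rot: [0.014, 1.0, -0.001, 0.003]
ft_force: [9.0, -2.3, 1.4]
grip_width: 0.0208
```

```bash
python3 st.py
```

```text
14.25 [0.4922 0.1459 0.0758] tool dir 178.2 pos dir 178.0 rad 0.1087 tilt [ 0.006 -0.002] F [-7.6 -4.  -2.3] [ 1.26 -1.93  0.36] 0.021026787902398994
```

>>> arm_command([
  [-0.08, 1.32, 0],
  [-0.315, 2.615, 0],
  [-0.705, 3.875, 0],
], turn=[0.12, 0.24, 0.36], hand=[1, 1, 1])

```text
clock: 14.5
eef_pos: [0.5001, 0.1827, 0.0758]
tool_rot: [0.193, 0.981, -0.001, 0.003]
ft_force: [9.9, -3.4, 0.4]
grip_width: 0.0208
```

```bash
python3 st.py
```

```text
14.55 [0.5006 0.184  0.0757] tool dir 157.6 pos dir 157.3 rad 0.1086 tilt [ 0.007 -0.003] F [-7.5 -2.4 -3.2] [ 0.93 -1.99  0.15] 0.021122742689376316
```

>>> arm_command([
  [-0.08, 1.32, 0],
  [-0.315, 2.615, 0],
], turn=[0.12, 0.24], hand=[1, 1])

```text
clock: 14.72
eef_pos: [0.5121, 0.2051, 0.0755]
tool_rot: [0.309, 0.951, -0.001, 0.003]
ft_force: [8.8, -4.4, 2.5]
grip_width: 0.0205
```

```bash
python3 st.py
```

```text
14.7667 [0.5131 0.2064 0.0754] tool dir 143.8 pos dir 143.7 rad 0.1088 tilt [ 0.005 -0.004] F [-7.5 -2.6 -4. ] [ 0.95 -1.71  0.13] 0.02055572816376867
```

>>> arm_command([
  [-0.08, -1.32, 0],
  [-0.315, -2.615, 0],
  [-0.705, -3.875, 0],
  [-1.24, -5.08, 0],
  [-1.92, -6.21, 0],
], turn=[-0.12, -0.24, -0.36, -0.48, -0.6], hand=[1, 1, 1, 1, 1])

```text
clock: 15.18
eef_pos: [0.4918, 0.1434, 0.0756]
tool_rot: [0.008, 1.0, -0.001, 0.003]
ft_force: [9.3, -1.6, 1.1]
grip_width: 0.0211
```

>>> arm_command([
  [-0.08, -1.32, 0],
  [-0.315, -2.615, 0],
  [-0.705, -3.875, 0],
  [-1.24, -5.08, 0],
  [-1.92, -6.21, 0],
], turn=[-0.12, -0.24, -0.36, -0.48, -0.6], hand=[1, 1, 1, 1, 1])

```text
clock: 15.6
eef_pos: [0.5096, 0.0814, 0.0757]
tool_rot: [-0.287, 0.958, -0.001, 0.002]
ft_force: [6.9, 1.9, 1.4]
grip_width: 0.0213
```

```bash
python3 st.py
```

```text
15.65 [0.5104 0.0801 0.0756] tool dir 213.6 pos dir 214.4 rad 0.1095 tilt [ 0.005 -0.   ] F [-5.6  0.3 -1.8] [-0.24 -1.33 -0.16] 0.02094936900879609
```

>>> arm_command([
  [-0.08, 1.32, 0],
  [-0.315, 2.615, 0],
  [-0.705, 3.875, 0],
], turn=[0.12, 0.24, 0.36], hand=[1, 1, 1])

```text
clock: 15.9
eef_pos: [0.4934, 0.118, 0.0755]
tool_rot: [-0.105, 0.994, -0.001, 0.002]
ft_force: [7.2, 0.8, 3.0]
grip_width: 0.021
```

```bash
python3 st.py
```

```text
15.95 [0.4935 0.1198 0.0756] tool dir 191.9 pos dir 191.7 rad 0.1096 tilt [ 0.004 -0.001] F [-4.1 -3.8 -2.5] [ 1.07 -1.24  0.56] 0.021042625088665286
```

>>> arm_command([
  [-0.02, 0.66, 0],
  [-0.08, 1.32, 0],
  [-0.08, 1.32, 0],
], turn=[0.06, 0.12, 0.12], hand=[1, 1, 1])

```text
clock: 16.2
eef_pos: [0.4923, 0.1312, 0.0755]
tool_rot: [-0.048, 0.999, -0.002, 0.003]
ft_force: [7.7, -2.9, 2.3]
grip_width: 0.0211
```

```bash
python3 st.py
```

```text
16.25 [0.4923 0.1309 0.0755] tool dir 185.6 pos dir 185.8 rad 0.1091 tilt [ 0.005 -0.003] F [-6.3 -2.1 -2.3] [ 0.49 -1.6   0.13] 0.020713023478734667
```

>>> arm_command([
  [-0.02, 0.66, 0],
  [-0.08, 1.32, 0],
  [-0.08, 1.32, 0],
], turn=[0.06, 0.12, 0.12], hand=[1, 1, 1])

```text
clock: 16.5
eef_pos: [0.4919, 0.144, 0.0755]
tool_rot: [0.012, 1.0, -0.002, 0.003]
ft_force: [7.6, -3.6, 2.8]
grip_width: 0.0209
```

```bash
python3 st.py
```

```text
16.55 [0.4919 0.1438 0.0755] tool dir 178.7 pos dir 179.0 rad 0.109 tilt [ 0.005 -0.003] F [-7.7 -2.5 -2.7] [ 0.43 -1.68 -0.02] 0.021012902669168276
```

>>> arm_command([
  [-0.02, 0.66, 0],
  [-0.08, 1.32, 0],
  [-0.08, 1.32, 0],
], turn=[0.06, 0.12, 0.12], hand=[1, 1, 1])

```text
clock: 16.8
eef_pos: [0.4929, 0.1571, 0.0754]
tool_rot: [0.072, 0.997, -0.002, 0.003]
ft_force: [6.7, -3.7, 2.7]
grip_width: 0.0207
```

```bash
python3 st.py
```

```text
16.85 [0.4929 0.1569 0.0754] tool dir 171.8 pos dir 172.2 rad 0.1089 tilt [ 0.005 -0.004] F [-8.1 -1.8 -4. ] [ 0.24 -1.69 -0.08] 0.021012729061704042
```

>>> arm_command([
  [-0.08, 1.32, 0],
  [-0.315, 2.615, 0],
  [-0.315, 2.615, 0],
], turn=[0.12, 0.24, 0.24], hand=[1, 1, 1])

```text
clock: 17.1
eef_pos: [0.4998, 0.1827, 0.0753]
tool_rot: [0.192, 0.981, -0.002, 0.003]
ft_force: [7.2, -4.3, 3.3]
grip_width: 0.0208
```

```bash
python3 st.py
```

```text
17.15 [0.4996 0.1823 0.0752] tool dir 158.1 pos dir 158.3 rad 0.1089 tilt [ 0.005 -0.005] F [-7.  -0.8 -3.7] [-0.01 -1.82 -0.12] 0.020840412196111043
```

>>> arm_command([
  [-0.08, 1.32, 0],
  [-0.315, 2.615, 0],
  [-0.315, 2.615, 0],
], turn=[0.12, 0.24, 0.24], hand=[1, 1, 1])

```text
clock: 17.4
eef_pos: [0.5121, 0.2052, 0.0751]
tool_rot: [0.308, 0.952, -0.002, 0.003]
ft_force: [5.1, -4.5, 4.9]
grip_width: 0.0207
```

```bash
python3 st.py
```

```text
17.45 [0.5119 0.2049 0.0751] tool dir 144.4 pos dir 144.7 rad 0.1089 tilt [ 0.004 -0.006] F [-7.2 -0.6 -4.8] [-0.05 -1.82 -0.45] 0.020767072020890603
```

No clear stop yet, though torque rose at the end of that stroke. On the next stroke I check the moment about the nut axis.

```bash
cat >> st.py <<'E'
f=M.T@o["ft_force"]; t=M.T@o["ft_torque"]; print("axis moment",(.109*f[1]+t[2]).round(2))
E
python3 st.py|tail -1
```

```text
axis moment -0.55
```

>>> arm_command([
  [-0.08, -1.32, 0],
  [-0.315, -2.615, 0],
  [-0.705, -3.875, 0],
  [-1.24, -5.08, 0],
  [-1.92, -6.21, 0],
], turn=[-0.12, -0.24, -0.36, -0.48, -0.6], hand=[1, 1, 1, 1, 1])

```text
clock: 17.92
eef_pos: [0.4919, 0.1436, 0.0757]
tool_rot: [0.009, 1.0, -0.001, 0.003]
ft_force: [9.6, -0.5, 1.3]
grip_width: 0.0209
```

>>> arm_command([
  [-0.08, -1.32, 0],
  [-0.315, -2.615, 0],
  [-0.705, -3.875, 0],
  [-1.24, -5.08, 0],
  [-1.92, -6.21, 0],
], turn=[-0.12, -0.24, -0.36, -0.48, -0.6], hand=[1, 1, 1, 1, 1])

```text
clock: 18.33
eef_pos: [0.5096, 0.0813, 0.0756]
tool_rot: [-0.287, 0.958, -0.001, 0.002]
ft_force: [6.4, 2.3, 1.6]
grip_width: 0.021
```

```bash
python3 st.py
```

```text
18.3833 [0.5103 0.0803 0.0756] tool dir 213.6 pos dir 214.3 rad 0.1095 tilt [ 0.004 -0.   ] F [-4.7  0.8 -2.4] [-0.29 -1.39 -0.01] 0.0210155162860373
axis moment 0.07
```

>>> arm_command([
  [-0.08, 1.32, 0],
  [-0.315, 2.615, 0],
  [-0.315, 2.615, 0],
], turn=[0.12, 0.24, 0.24], hand=[1, 1, 1])

```text
clock: 18.63
eef_pos: [0.4966, 0.1059, 0.0754]
tool_rot: [-0.167, 0.986, -0.001, 0.001]
ft_force: [4.8, -3.2, 4.9]
grip_width: 0.0206
```

```bash
python3 st.py
```

```text
18.6833 [0.4968 0.1052 0.0755] tool dir 199.5 pos dir 199.5 rad 0.1103 tilt [ 0.003 -0.003] F [-3.  -3.3 -4.4] [ 0.73 -1.03  0.41] 0.020636011381946325
axis moment 0.06
```

>>> arm_command([
  [-0.08, 1.32, 0],
  [-0.315, 2.615, 0],
  [-0.315, 2.615, 0],
], turn=[0.12, 0.24, 0.24], hand=[1, 1, 1])

```text
clock: 18.93
eef_pos: [0.4922, 0.1312, 0.0754]
tool_rot: [-0.049, 0.999, -0.002, 0.002]
ft_force: [7.1, -3.7, 2.5]
grip_width: 0.0208
```

```bash
python3 st.py
```

```text
18.9833 [0.4923 0.1307 0.0754] tool dir 185.8 pos dir 185.9 rad 0.1091 tilt [ 0.005 -0.003] F [-6.5 -2.8 -2.5] [ 0.61 -1.62  0.19] 0.020815481363366004
axis moment -0.11
```

>>> arm_command([
  [-0.02, 0.66, 0],
  [-0.08, 1.32, 0],
  [-0.08, 1.32, 0],
], turn=[0.06, 0.12, 0.12], hand=[1, 1, 1])

```text
clock: 19.23
eef_pos: [0.4918, 0.1438, 0.0754]
tool_rot: [0.01, 1.0, -0.002, 0.002]
ft_force: [7.6, -2.5, 2.5]
grip_width: 0.021
```

```bash
python3 st.py
```

```text
19.2833 [0.4918 0.1436 0.0754] tool dir 178.9 pos dir 179.2 rad 0.109 tilt [ 0.004 -0.003] F [-6.5 -2.7 -3. ] [ 0.48 -1.64 -0.02] 0.020721495101726477
axis moment -0.32
```

>>> arm_command([
  [-0.08, 1.32, 0],
  [-0.315, 2.615, 0],
  [-0.315, 2.615, 0],
], turn=[0.12, 0.24, 0.24], hand=[1, 1, 1])

```text
clock: 19.53
eef_pos: [0.4952, 0.1694, 0.075]
tool_rot: [0.13, 0.992, -0.003, 0.002]
ft_force: [7.1, -5.0, 2.7]
grip_width: 0.0209
```

```bash
python3 st.py
```

```text
19.5833 [0.4951 0.169  0.075 ] tool dir 165.3 pos dir 165.7 rad 0.109 tilt [ 0.004 -0.006] F [-8.7 -2.5 -3.5] [ 0.64 -1.87 -0.63] 0.02107748797652347
axis moment -0.9
```

>>> arm_command([
  [-0.08, 1.32, 0],
  [-0.315, 2.615, 0],
  [-0.705, 3.875, 0],
  [-0.705, 3.875, 0],
], turn=[0.12, 0.24, 0.36, 0.36], hand=[1, 1, 1, 1])

```text
clock: 19.92
eef_pos: [0.5115, 0.2053, 0.0745]
tool_rot: [0.306, 0.952, -0.002, 0.001]
ft_force: [4.9, -3.9, 2.9]
grip_width: 0.0209
```

```bash
python3 st.py; cp pics/last.png pics/old.png; python3 meas2.py
python3 - <<'E'
from h import *
p,d=camera("scene"); a=cv2.resize(p[130:250,220:340],(480,480),interpolation=cv2.INTER_CUBIC)
w=cv2.imread("pics/last.png")[:,:,::-1][0:300,200:440]; w=cv2.resize(w,(384,480)); save(np.hstack([a,w]),"s6.png")
E
```

```text
19.9667 [0.5111 0.2049 0.0745] tool dir 144.5 pos dir 145.0 rad 0.1095 tilt [ 0.001 -0.004] F [-5.1  1.2 -3.8] [-0.24 -1.34 -0.04] 0.02098205260887885
axis moment 0.09
20.1167 [0.5111 0.2048 0.0747] 144.6 [ 5.7 -1.   2.7]
grip 6242 [508.4 204.5] [44.7 62.7] dir 145.1 z [0.0813 0.0858 0.0906]
0.08 0.1 1318 [0.5267 0.1943 0.0862]
0.1 0.12 2198 [0.5096 0.2062 0.0857]
0.12 0.14 2533 [0.4962 0.2156 0.0854]
```

View pics/s6.png

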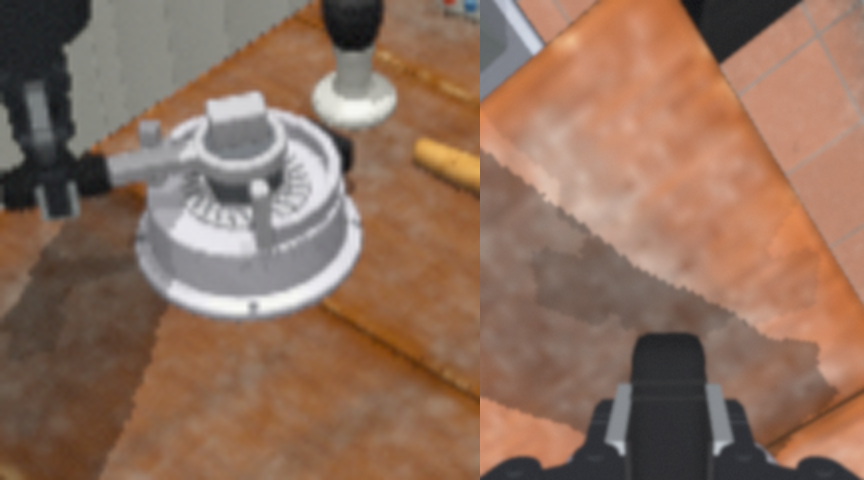

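Run:
```python
from h import *
for cam in ("scene","top"):
    i=camera_info(cam); p,d=camera(cam); K=np.array(i["mtx"]);T=np.linalg.inv(np.array(i["world_to_cam"]))
    r,c=np.mgrid[:400,:640]; X=np.stack([(c-K[0,2])/K[0,0]*d,(r-K[1,2])/K[1,1]*d,d],-1)@T[:3,:3].T+T[:3,3]
    rho=np.hypot(X[...,0]-.601,X[...,1]-.142)
    for nm,m in dict(lugtop=(rho<.02)&(X[...,2]>.1),headtop=(rho<.03)&(X[...,2]>.075)&(X[...,2]<.098),collar=(rho>.05)&(rho<.06)&(abs(X[...,2]-.061)<.006)&(X[...,0]>.6),lugs=(rho>.045)&(rho<.063)&(X[...,2]>.087)&(X[...,0]<.59)).items():
        m&=d>0
        if m.sum()>5: print(cam,nm,m.sum(),X[m].mean(0).round(4),np.percentile(X[m][:,2],[10,50,90]).round(4))
        if nm=="headtop" and m.sum()>20:
            A=np.c_[X[m][:,:2]-[.601,.142],np.ones(m.sum())]; print(" plane slopes",np.linalg.lstsq(A,X[m][:,2],rcond=None)[0].round(3))
        if nm=="lugtop" and m.sum()>5:
            q=cv2.minAreaRect((X[m][:,:2]*1000).astype(np.float32)); print(np.round(q[0],1),np.round(q[1],1),q[2])
```

```text
scene lugtop 119 [0.5996 0.1386 0.1079] [0.1027 0.1091 0.111 ]
[601.8 140.3] [21.6 33.9] 54.8458251953125
scene headtop 276 [0.5935 0.1324 0.0856] [0.0787 0.0861 0.0917]
 plane slopes [0.148 0.108 0.088]
scene collar 133 [0.6345 0.1303 0.061 ] [0.0573 0.0617 0.0634]
scene lugs 302 [0.5573 0.1726 0.3561] [0.0929 0.3871 0.4446]
top lugtop 141 [0.5986 0.142  0.1078] [0.1056 0.1081 0.1098]
[599.  142.6] [20.3 33.6] 55.66084289550781
top headtop 325 [0.5972 0.1395 0.0848] [0.0822 0.0846 0.087 ]
 plane slopes [ 0.013 -0.004  0.085]
top collar 212 [0.6345 0.1445 0.0599] [0.0575 0.0598 0.062 ]
top lugs 415 [0.5564 0.1742 0.4133] [0.0938 0.4618 0.4942]
```

Handle really at 145° and still seated (lug top 108–109 mm, head top 85 mm). I do another stroke, reading often.

>>> arm_command([
  [-0.08, -1.32, 0],
  [-0.315, -2.615, 0],
  [-0.705, -3.875, 0],
  [-1.24, -5.08, 0],
  [-1.92, -6.21, 0],
], turn=[-0.12, -0.24, -0.36, -0.48, -0.6], hand=[1, 1, 1, 1, 1])

```text
clock: 20.73
eef_pos: [0.4912, 0.1425, 0.075]
tool_rot: [0.007, 1.0, -0.002, 0.002]
ft_force: [9.1, -1.9, -0.6]
grip_width: 0.021
```

```bash
python3 st.py
```

```text
20.7833 [0.4912 0.1411 0.0751] tool dir 179.4 pos dir 180.5 rad 0.1096 tilt [ 0.004 -0.003] F [-8.2  1.  -1. ] [-0.43 -1.43 -0.31] 0.021042169035351374
axis moment -0.21
```

>>> arm_command([
  [-0.08, -1.32, 0],
  [-0.315, -2.615, 0],
  [-0.705, -3.875, 0],
  [-1.24, -5.08, 0],
  [-1.92, -6.21, 0],
], turn=[-0.12, -0.24, -0.36, -0.48, -0.6], hand=[1, 1, 1, 1, 1])

```text
clock: 21.2
eef_pos: [0.5095, 0.0803, 0.0752]
tool_rot: [-0.288, 0.958, -0.001, 0.002]
ft_force: [8.4, -1.6, 0.4]
grip_width: 0.0212
```

```bash
python3 st.py
```

```text
21.25 [0.5104 0.0791 0.0752] tool dir 213.8 pos dir 214.8 rad 0.1101 tilt [ 0.004 -0.002] F [-4.3 -1.4 -0.2] [ 0.16 -1.11  0.01] 0.021213556327759828
axis moment -0.14
```

>>> arm_command([
  [-0.08, 1.32, 0],
  [-0.315, 2.615, 0],
  [-0.705, 3.875, 0],
  [-0.705, 3.875, 0],
], turn=[0.12, 0.24, 0.36, 0.36], hand=[1, 1, 1, 1])

```text
clock: 21.58
eef_pos: [0.4928, 0.1182, 0.0749]
tool_rot: [-0.109, 0.994, -0.002, 0.001]
ft_force: [6.1, -3.2, 1.1]
grip_width: 0.0212
```

```bash
python3 st.py
```

```text
21.6333 [0.4929 0.1176 0.0748] tool dir 192.7 pos dir 192.7 rad 0.1106 tilt [ 0.002 -0.003] F [-4.5 -3.4 -1.1] [ 0.62 -1.09  0.33] 0.02077420863639661
axis moment -0.04
```

>>> arm_command([
  [-0.08, 1.32, 0],
  [-0.08, 1.32, 0],
], turn=[0.12, 0.12], hand=[1, 1])

```text
clock: 21.8
eef_pos: [0.4915, 0.131, 0.0749]
tool_rot: [-0.049, 0.999, -0.001, 0.001]
ft_force: [7.8, -2.6, 1.1]
grip_width: 0.0207
```

```bash
python3 st.py
```

```text
21.85 [0.4916 0.1306 0.0749] tool dir 185.8 pos dir 186.0 rad 0.1098 tilt [ 0.003 -0.003] F [-6.4 -2.7  0.2] [ 0.54 -1.43  0.23] 0.020920418765190633
axis moment -0.07
```

>>> arm_command([
  [-0.08, 1.32, 0],
  [-0.08, 1.32, 0],
], turn=[0.12, 0.12], hand=[1, 1])

```text
clock: 22.02
eef_pos: [0.4911, 0.1439, 0.0748]
tool_rot: [0.011, 1.0, -0.002, 0.001]
ft_force: [7.4, -4.5, 0.2]
grip_width: 0.0211
```

```bash
python3 st.py
```

```text
22.0667 [0.4911 0.1435 0.0748] tool dir 178.9 pos dir 179.2 rad 0.1097 tilt [ 0.003 -0.004] F [-6.9 -3.5 -1.1] [ 0.51 -1.52  0.1 ] 0.020682390749830113
axis moment -0.28
```

>>> arm_command([
  [-0.08, 1.32, 0],
  [-0.08, 1.32, 0],
], turn=[0.12, 0.12], hand=[1, 1])

```text
clock: 22.23
eef_pos: [0.4922, 0.157, 0.0748]
tool_rot: [0.071, 0.997, -0.002, 0.001]
ft_force: [7.5, -3.8, 1.9]
grip_width: 0.0209
```

```bash
python3 st.py
```

```text
22.2833 [0.4921 0.1566 0.0747] tool dir 172.1 pos dir 172.4 rad 0.1097 tilt [ 0.003 -0.004] F [-6.4 -2.6 -2.1] [ 0.34 -1.6  -0.05] 0.020777493094748807
axis moment -0.33
```

>>> arm_command([
  [-0.08, 1.32, 0],
  [-0.08, 1.32, 0],
], turn=[0.12, 0.12], hand=[1, 1])

```text
clock: 22.45
eef_pos: [0.4947, 0.1696, 0.0747]
tool_rot: [0.13, 0.991, -0.002, 0.001]
ft_force: [6.5, -5.0, 2.4]
grip_width: 0.0211
```

```bash
python3 st.py
```

```text
22.5 [0.4946 0.1692 0.0746] tool dir 165.2 pos dir 165.6 rad 0.1096 tilt [ 0.002 -0.005] F [-6.8 -2.  -2. ] [ 0.39 -1.53 -0.21] 0.021249390114447764
axis moment -0.42
```

>>> arm_command([
  [-0.08, 1.32, 0],
  [-0.08, 1.32, 0],
], turn=[0.12, 0.12], hand=[1, 1])

```text
clock: 22.67
eef_pos: [0.4986, 0.1816, 0.0746]
tool_rot: [0.189, 0.982, -0.003, 0.001]
ft_force: [5.8, -6.9, 2.7]
grip_width: 0.021
```

```bash
python3 st.py
```

```text
22.7167 [0.4984 0.1812 0.0746] tool dir 158.4 pos dir 159.0 rad 0.1096 tilt [ 0.001 -0.006] F [-6.9 -3.3 -3.3] [ 0.4  -1.58 -0.62] 0.02082544079596129
axis moment -0.97
```

>>> arm_command([
  [-0.01, 0.44, 0],
  [-0.01, 0.44, 0],
], turn=[0.04, 0.04], hand=[1, 1])

```text
clock: 22.88
eef_pos: [0.4999, 0.1849, 0.0746]
tool_rot: [0.207, 0.978, -0.003, 0.001]
ft_force: [4.4, -5.7, 3.6]
grip_width: 0.0206
```

```bash
python3 st.py
cat > hd.py <<'E'
from h import *
# handle direction from top camera: neck+lug pixels
i=camera_info("top"); p,d=camera("top"); K=np.array(i["mtx"]);T=np.linalg.inv(np.array(i["world_to_cam"]))
r,c=np.mgrid[:400,:640]; X=np.stack([(c-K[0,2])/K[0,0]*d,(r-K[1,2])/K[1,1]*d,d],-1)@T[:3,:3].T+T[:3,3]
rho=np.hypot(X[...,0]-.6,X[...,1]-.142); m=(d>0)&(rho<.025)&(X[...,2]>.1)&(X[...,2]<.115); q=cv2.minAreaRect((X[m][:,:2]*1000).astype(np.float32)); print("top: wrench lug",np.round(q[0],1),np.round(q[1],1),"dir",round(q[2]+90 if q[1][0]<q[1][1] else q[2],1),"z",np.median(X[m][:,2]).round(4))
E
python3 hd.py
```

```text
22.9333 [0.4999 0.1848 0.0746] tool dir 156.1 pos dir 157.0 rad 0.1096 tilt [ 0.001 -0.006] F [-6.5 -3.5 -3.1] [ 0.48 -1.6  -0.94] 0.020677092053093607
axis moment -1.32
top: wrench lug [598.2 142.4] [19.4 33. ] dir 155.8 z 0.1085
```

>>> arm_command([
  [-0.01, 0.44, 0],
  [-0.01, 0.44, 0],
], turn=[0.04, 0.04], hand=[1, 1])

```text
clock: 23.15
eef_pos: [0.5018, 0.189, 0.0746]
tool_rot: [0.227, 0.974, -0.003, 0.001]
ft_force: [4.8, -3.4, 3.1]
grip_width: 0.0211
```

```bash
python3 st.py; python3 hd.py
```

```text
23.2 [0.5017 0.1889 0.0746] tool dir 153.8 pos dir 154.7 rad 0.1097 tilt [ 0.001 -0.006] F [-5.8 -1.8 -3.4] [ 0.31 -1.56 -0.82] 0.020721465111567125
axis moment -1.01
top: wrench lug [598.5 142.2] [19.5 33. ] dir 154.0 z 0.1083
```

>>> arm_command([
  [-0.01, 0.44, 0],
  [-0.01, 0.44, 0],
], turn=[0.04, 0.04], hand=[1, 1])

```text
clock: 23.42
eef_pos: [0.5034, 0.1924, 0.0744]
tool_rot: [0.246, 0.969, -0.003, 0.001]
ft_force: [4.0, -5.5, 2.6]
grip_width: 0.0213
```

```bash
python3 st.py; python3 hd.py
```

```text
23.4667 [0.5033 0.1924 0.0744] tool dir 151.6 pos dir 152.7 rad 0.1097 tilt [ 0.    -0.007] F [-6.1 -3.7 -3.4] [ 0.54 -1.58 -1.16] 0.020903788017172208
axis moment -1.56
top: wrench lug [598.9 143. ] [20.4 33.6] dir 151.5 z 0.1083
```

>>> arm_command([
  [0, 0, 0],
  [0, 0, 0],
  [0, 0, 0],
], turn=[0, 0, 0], hand=[1, 1, 1])

```text
clock: 23.77
eef_pos: [0.5034, 0.1923, 0.0745]
tool_rot: [0.245, 0.969, -0.003, 0.001]
ft_force: [4.8, -6.2, 3.5]
grip_width: 0.0212
```

```bash
python3 st.py; python3 hd.py
```

```text
23.8167 [0.5034 0.1923 0.0745] tool dir 151.6 pos dir 152.7 rad 0.1097 tilt [ 0.    -0.006] F [-6.3 -3.6 -2.9] [ 0.46 -1.57 -1.21] 0.021124674487804012
axis moment -1.6
top: wrench lug [598.5 143. ] [20.3 33.5] dir 153.6 z 0.1081
```

>>> arm_command([
  [-0.01, 0.44, 0],
  [-0.01, 0.44, 0],
], turn=[0.04, 0.04], hand=[1, 1])

```text
clock: 24.03
eef_pos: [0.5052, 0.1959, 0.0743]
tool_rot: [0.265, 0.964, -0.004, 0.001]
ft_force: [3.1, -7.2, 4.6]
grip_width: 0.0211
```

```bash
python3 st.py; python3 hd.py
```

```text
24.0833 [0.5052 0.1958 0.0743] tool dir 149.3 pos dir 150.7 rad 0.1097 tilt [-0.001 -0.008] F [-6.8 -3.9 -3.6] [ 0.76 -1.56 -1.46] 0.021150892516983995
axis moment -1.88
top: wrench lug [598.7 142.6] [20.1 33.9] dir 149.8 z 0.1084
```

>>> arm_command([
  [-0.01, 0.44, 0],
  [-0.01, 0.44, 0],
  [-0.01, 0.44, 0],
  [-0.01, 0.44, 0],
], turn=[0.04, 0.04, 0.04, 0.04], hand=[1, 1, 1, 1])

```text
clock: 24.47
eef_pos: [0.5077, 0.2004, 0.0745]
tool_rot: [0.285, 0.959, -0.002, 0.0]
ft_force: [5.0, -0.2, 0.6]
grip_width: 0.0206
```

```bash
python3 st.py; python3 hd.py
```

```text
24.5167 [0.5078 0.2009 0.0745] tool dir 146.8 pos dir 147.7 rad 0.11 tilt [-0.    -0.003] F [-6.  -1.4  0.3] [ 0.12 -1.12  0.1 ] 0.021067539098960326
axis moment -0.05
top: wrench lug [598.8 142.8] [19.9 33. ] dir 147.8 z 0.1085
```

Moment rose elastically to -1.9 N m, then released. That looks like the nut at its stop with the pawl giving way. I check with a shorter return: on a tight nut, the moment should now build earlier in the forward swing.

>>> arm_command([
  [-0.08, -1.32, 0],
  [-0.315, -2.615, 0],
  [-0.705, -3.875, 0],
  [-1.24, -5.08, 0],
  [-1.92, -6.21, 0],
], turn=[-0.12, -0.24, -0.36, -0.48, -0.6], hand=[1, 1, 1, 1, 1])

```text
clock: 24.98
eef_pos: [0.4904, 0.1384, 0.0744]
tool_rot: [-0.013, 1.0, -0.001, 0.001]
ft_force: [8.4, -1.3, -1.1]
grip_width: 0.0208
```

>>> arm_command([
  [0, 0, 0],
  [0, 0, 0],
], turn=[0, 0], hand=[1, 1])

```text
clock: 25.15
eef_pos: [0.4904, 0.1388, 0.0744]
tool_rot: [-0.009, 1.0, -0.001, 0.0]
ft_force: [6.5, -1.7, -1.1]
grip_width: 0.0211
```

```bash
python3 st.py|cut -c1-90
```

```text
25.2 [0.4904 0.1388 0.0744] tool dir 181.1 pos dir 181.6 rad 0.1104 tilt [ 0.001 -0.002] F
axis moment 0.19
```

>>> arm_command([
  [-0.08, 1.32, 0],
  [-0.08, 1.32, 0],
  [-0.08, 1.32, 0],
], turn=[0.12, 0.12, 0.12], hand=[1, 1, 1])

```text
clock: 25.45
eef_pos: [0.4907, 0.1523, 0.0743]
tool_rot: [0.05, 0.999, -0.002, 0.0]
ft_force: [5.9, -2.5, 0.0]
grip_width: 0.0213
```

```bash
python3 st.py
```

```text
25.5 [0.4908 0.1522 0.0743] tool dir 174.3 pos dir 174.7 rad 0.1105 tilt [ 0.    -0.003] F [-6.7 -1.6 -0.5] [ 0.46 -1.18  0.28] 0.020728584849063772
axis moment 0.11
```

>>> arm_command([
  [-0.08, 1.32, 0],
  [-0.08, 1.32, 0],
  [-0.08, 1.32, 0],
], turn=[0.12, 0.12, 0.12], hand=[1, 1, 1])

```text
clock: 25.75
eef_pos: [0.4921, 0.1655, 0.0742]
tool_rot: [0.109, 0.994, -0.001, -0.0]
ft_force: [4.6, -2.6, 1.0]
grip_width: 0.0214
```

```bash
python3 st.py
```

```text
25.8 [0.4921 0.1655 0.0743] tool dir 167.5 pos dir 167.8 rad 0.1112 tilt [-0.001 -0.002] F [-4.1 -2.5 -1.1] [ 0.26 -0.96  0.18] 0.021031377463169725
axis moment -0.09
```

>>> arm_command([
  [-0.08, 1.32, 0],
  [-0.08, 1.32, 0],
  [-0.08, 1.32, 0],
], turn=[0.12, 0.12, 0.12], hand=[1, 1, 1])

```text
clock: 26.05
eef_pos: [0.4962, 0.1782, 0.0744]
tool_rot: [0.168, 0.986, -0.001, 0.0]
ft_force: [4.9, -2.9, -0.4]
grip_width: 0.021
```

```bash
python3 st.py
```

```text
26.1 [0.4962 0.1781 0.0744] tool dir 160.6 pos dir 161.0 rad 0.1107 tilt [-0.    -0.001] F [-5.2 -0.5  0. ] [ 0.1  -1.06  0.11] 0.02122021750405787
axis moment 0.05
```

>>> arm_command([
  [-0.02, 0.66, 0],
  [-0.02, 0.66, 0],
], turn=[0.06, 0.06], hand=[1, 1])

```text
clock: 26.27
eef_pos: [0.4988, 0.1844, 0.0744]
tool_rot: [0.199, 0.98, -0.001, 0.0]
ft_force: [5.5, -3.7, -0.9]
grip_width: 0.0208
```

```bash
python3 st.py
```

```text
26.3167 [0.4988 0.1841 0.0743] tool dir 157.1 pos dir 157.6 rad 0.1104 tilt [ 0.    -0.002] F [-6.4 -1.  -0.3] [ 0.13 -1.24  0.03] 0.021021672888712494
axis moment -0.08
```

>>> arm_command([
  [-0.02, 0.66, 0],
  [-0.02, 0.66, 0],
], turn=[0.06, 0.06], hand=[1, 1])

```text
clock: 26.48
eef_pos: [0.5016, 0.1902, 0.0744]
tool_rot: [0.228, 0.974, -0.001, 0.0]
ft_force: [6.2, -3.1, -0.6]
grip_width: 0.021
```

```bash
python3 st.py
```

```text
26.5333 [0.5015 0.19   0.0743] tool dir 153.7 pos dir 154.2 rad 0.1103 tilt [ 0.    -0.002] F [-5.8 -1.1  0.3] [ 0.09 -1.29 -0.04] 0.020688229773042723
axis moment -0.16
```

>>> arm_command([
  [-0.02, 0.66, 0],
  [-0.08, 1.32, 0],
  [-0.08, 1.32, 0],
], turn=[0.06, 0.12, 0.12], hand=[1, 1, 1])

```text
clock: 26.78
eef_pos: [0.508, 0.2016, 0.0742]
tool_rot: [0.286, 0.958, -0.001, 0.0]
ft_force: [6.0, -3.9, 0.9]
grip_width: 0.0208
```

```bash
python3 st.py; python3 hd.py
```

```text
26.8333 [0.5079 0.2015 0.0742] tool dir 146.9 pos dir 147.4 rad 0.1103 tilt [-0.001 -0.002] F [-5.8 -0.2 -0.7] [ 0.02 -1.22 -0.19] 0.02144176437135757
axis moment -0.22
top: wrench lug [598.5 143.1] [20.  33.5] dir 147.3 z 0.108
```

Now the moment stays low, about -0.2. A likely explanation is that overloading to the snap lets the nut spring back off its stop. So I make another full stroke with fine steps, stop at about -0.9 N m, and avoid the snap.

>>> arm_command([
  [-0.08, -1.32, 0],
  [-0.315, -2.615, 0],
  [-0.705, -3.875, 0],
  [-1.24, -5.08, 0],
  [-1.92, -6.21, 0],
], turn=[-0.12, -0.24, -0.36, -0.48, -0.6], hand=[1, 1, 1, 1, 1])

```text
clock: 27.3
eef_pos: [0.4904, 0.1384, 0.0747]
tool_rot: [-0.013, 1.0, -0.001, 0.001]
ft_force: [10.4, -4.0, -2.2]
grip_width: 0.0208
```

>>> arm_command([
  [-0.08, -1.32, 0],
  [-0.315, -2.615, 0],
  [-0.705, -3.875, 0],
  [-1.24, -5.08, 0],
  [-1.68, -5.84, 0],
], turn=[-0.12, -0.24, -0.36, -0.48, -0.56], hand=[1, 1, 1, 1, 1])

```text
clock: 27.72
eef_pos: [0.5089, 0.08, 0.0747]
tool_rot: [-0.288, 0.958, -0.001, 0.001]
ft_force: [6.4, -2.2, -2.4]
grip_width: 0.021
```

```bash
python3 st.py
```

```text
27.7667 [0.5093 0.0794 0.0747] tool dir 213.5 pos dir 214.4 rad 0.1108 tilt [ 0.002 -0.001] F [-3.7 -3.6 -0.1] [ 0.77 -0.56  0.38] 0.020856751657554636
axis moment -0.01
```

>>> arm_command([
  [-0.08, 1.32, 0],
  [-0.315, 2.615, 0],
  [-0.705, 3.875, 0],
  [-0.705, 3.875, 0],
], turn=[0.12, 0.24, 0.36, 0.36], hand=[1, 1, 1, 1])

```text
clock: 28.1
eef_pos: [0.4926, 0.1183, 0.0746]
tool_rot: [-0.108, 0.994, -0.001, 0.0]
ft_force: [7.1, -3.9, -1.6]
grip_width: 0.0209
```

```bash
python3 st.py
```

```text
28.15 [0.4927 0.1178 0.0746] tool dir 192.6 pos dir 192.6 rad 0.1107 tilt [ 0.001 -0.002] F [-5.2 -4.7  1.8] [ 0.99 -0.94  0.56] 0.02083651337064562
axis moment 0.05
```

>>> arm_command([
  [-0.08, 1.32, 0],
  [-0.08, 1.32, 0],
  [-0.08, 1.32, 0],
], turn=[0.12, 0.12, 0.12], hand=[1, 1, 1])

```text
clock: 28.4
eef_pos: [0.4908, 0.1305, 0.0745]
tool_rot: [-0.05, 0.999, -0.001, 0.0]
ft_force: [6.5, -4.2, -1.3]
grip_width: 0.0206
```

```bash
python3 st.py
```

```text
28.45 [0.4908 0.1304 0.0746] tool dir 185.8 pos dir 186.0 rad 0.1106 tilt [ 0.001 -0.002] F [-6.2 -3.1  0.8] [ 0.86 -1.1   0.24] 0.02117515522700221
axis moment -0.1
```

>>> arm_command([
  [-0.08, 1.32, 0],
  [-0.08, 1.32, 0],
  [-0.08, 1.32, 0],
], turn=[0.12, 0.12, 0.12], hand=[1, 1, 1])

```text
clock: 28.7
eef_pos: [0.4903, 0.1437, 0.0745]
tool_rot: [0.009, 1.0, -0.001, 0.0]
ft_force: [6.2, -3.7, -0.7]
grip_width: 0.0209
```

```bash
python3 st.py
```

```text
28.75 [0.4903 0.1437 0.0745] tool dir 178.9 pos dir 179.1 rad 0.1105 tilt [ 0.001 -0.002] F [-6.6 -4.1  1.6] [ 0.69 -1.13  0.14] 0.020737064936405217
axis moment -0.3
```

>>> arm_command([
  [-0.08, 1.32, 0],
  [-0.08, 1.32, 0],
  [-0.08, 1.32, 0],
], turn=[0.12, 0.12, 0.12], hand=[1, 1, 1])

```text
clock: 29.0
eef_pos: [0.4914, 0.1569, 0.0745]
tool_rot: [0.069, 0.998, -0.001, 0.0]
ft_force: [5.8, -2.8, -1.7]
grip_width: 0.0205
```

```bash
python3 st.py
```

```text
29.05 [0.4914 0.1569 0.0745] tool dir 172.1 pos dir 172.3 rad 0.1104 tilt [ 0.001 -0.002] F [-6.3 -1.6  0.9] [ 0.45 -1.22  0.04] 0.020850855546256673
axis moment -0.13
```

>>> arm_command([
  [-0.08, 1.32, 0],
  [-0.08, 1.32, 0],
  [-0.08, 1.32, 0],
], turn=[0.12, 0.12, 0.12], hand=[1, 1, 1])

```text
clock: 29.3
eef_pos: [0.4939, 0.1695, 0.0744]
tool_rot: [0.129, 0.992, -0.001, 0.0]
ft_force: [5.4, -3.6, 0.5]
grip_width: 0.0208
```

```bash
python3 st.py
```

```text
29.35 [0.4939 0.1695 0.0745] tool dir 165.2 pos dir 165.6 rad 0.1103 tilt [ 0.001 -0.002] F [-6.9 -1.5  0.7] [ 0.48 -1.25 -0.2 ] 0.02094820797701455
axis moment -0.37
```

>>> arm_command([
  [-0.02, 0.66, 0],
  [-0.02, 0.66, 0],
  [-0.02, 0.66, 0],
], turn=[0.06, 0.06, 0.06], hand=[1, 1, 1])

```text
clock: 29.6
eef_pos: [0.4957, 0.1755, 0.0745]
tool_rot: [0.158, 0.987, -0.002, 0.0]
ft_force: [5.7, -4.9, 0.2]
grip_width: 0.0205
```

```bash
python3 st.py;python3 hd.py
```

```text
29.65 [0.4956 0.1755 0.0744] tool dir 161.8 pos dir 162.3 rad 0.1104 tilt [ 0.    -0.003] F [-6.1 -2.7  0.4] [ 0.57 -1.4  -0.42] 0.02089073667306203
axis moment -0.71
top: wrench lug [598.4 142.4] [20.3 33.4] dir 161.4 z 0.1082
```

>>> arm_command([
  [-0.01, 0.44, 0],
  [-0.01, 0.44, 0],
  [-0.01, 0.44, 0],
], turn=[0.04, 0.04, 0.04], hand=[1, 1, 1])

```text
clock: 29.95
eef_pos: [0.497, 0.1795, 0.0744]
tool_rot: [0.178, 0.984, -0.002, 0.0]
ft_force: [5.3, -4.9, 0.7]
grip_width: 0.0207
```

```bash
python3 st.py;python3 hd.py
```

```text
30.0 [0.497  0.1794 0.0744] tool dir 159.5 pos dir 160.2 rad 0.1104 tilt [-0.    -0.003] F [-6.9 -3.9 -0.3] [ 0.54 -1.32 -0.58] 0.021148188509794136
axis moment -1.0
top: wrench lug [598.7 142.4] [20.9 33.9] dir 159.4 z 0.1083
```

>>> arm_command([
  [-0.08, -1.32, 0],
  [-0.315, -2.615, 0],
  [-0.705, -3.875, 0],
  [-1.24, -5.08, 0],
  [-1.92, -6.21, 0],
], turn=[-0.12, -0.24, -0.36, -0.48, -0.6], hand=[1, 1, 1, 1, 1])

```text
clock: 30.47
eef_pos: [0.4932, 0.1149, 0.0747]
tool_rot: [-0.123, 0.992, -0.001, 0.0]
ft_force: [8.7, -2.8, -2.6]
grip_width: 0.0209
```

>>> arm_command([
  [-0.08, -1.32, 0],
  [-0.315, -2.615, 0],
  [-0.315, -2.615, 0],
], turn=[-0.12, -0.24, -0.24], hand=[1, 1, 1])

```text
clock: 30.72
eef_pos: [0.5028, 0.0898, 0.0745]
tool_rot: [-0.239, 0.971, 0.0, 0.0]
ft_force: [5.0, 0.6, -1.0]
grip_width: 0.0205
```

```bash
python3 st.py
```

```text
30.7667 [0.5026 0.0904 0.0745] tool dir 207.5 pos dir 207.7 rad 0.1109 tilt [0. 0.] F [-3.8 -3.5  1.8] [ 0.93 -0.73  0.47] 0.020951792821148247
axis moment 0.09
```

>>> arm_command([
  [-0.08, 1.32, 0],
  [-0.315, 2.615, 0],
  [-0.315, 2.615, 0],
  [-0.315, 2.615, 0],
], turn=[0.12, 0.24, 0.24, 0.24], hand=[1, 1, 1, 1])

```text
clock: 31.1
eef_pos: [0.4925, 0.1155, 0.0745]
tool_rot: [-0.121, 0.993, -0.001, -0.001]
ft_force: [3.7, -3.4, 0.7]
grip_width: 0.0206
```

```bash
python3 st.py
```

```text
31.15 [0.4925 0.1154 0.0745] tool dir 193.9 pos dir 193.8 rad 0.1115 tilt [-0.001 -0.002] F [-3.  -3.7  0.3] [ 0.7  -0.55  0.47] 0.020621056426357937
axis moment 0.07
```

>>> arm_command([
  [-0.08, 1.32, 0],
  [-0.08, 1.32, 0],
  [-0.08, 1.32, 0],
], turn=[0.12, 0.12, 0.12], hand=[1, 1, 1])

```text
clock: 31.4
eef_pos: [0.4908, 0.1285, 0.0745]
tool_rot: [-0.061, 0.998, -0.001, 0.0]
ft_force: [5.9, -3.0, -1.6]
grip_width: 0.0212
```

```bash
python3 st.py
```

```text
31.45 [0.4908 0.1285 0.0745] tool dir 187.0 pos dir 187.0 rad 0.1108 tilt [ 0.    -0.001] F [-4.8 -3.3  0.9] [ 0.66 -0.87  0.37] 0.020764297532829813
axis moment 0.02
```

>>> arm_command([
  [-0.08, 1.32, 0],
  [-0.08, 1.32, 0],
  [-0.08, 1.32, 0],
], turn=[0.12, 0.12, 0.12], hand=[1, 1, 1])

```text
clock: 31.7
eef_pos: [0.4903, 0.1415, 0.0745]
tool_rot: [-0.002, 1.0, -0.001, 0.0]
ft_force: [6.0, -3.1, -1.3]
grip_width: 0.0209
```

```bash
python3 st.py
```

```text
31.75 [0.4903 0.1415 0.0745] tool dir 180.2 pos dir 180.3 rad 0.1105 tilt [ 0.001 -0.002] F [-6.5 -3.8  0.9] [ 0.73 -1.05  0.17] 0.020799304830659476
axis moment -0.25
```

>>> arm_command([
  [-0.02, 0.66, 0],
  [-0.02, 0.66, 0],
  [-0.02, 0.66, 0],
], turn=[0.06, 0.06, 0.06], hand=[1, 1, 1])

```text
clock: 32.0
eef_pos: [0.4904, 0.1479, 0.0745]
tool_rot: [0.028, 1.0, -0.001, 0.0]
ft_force: [5.5, -3.9, -1.0]
grip_width: 0.021
```

```bash
python3 st.py
```

```text
32.05 [0.4904 0.1479 0.0745] tool dir 176.8 pos dir 176.9 rad 0.1105 tilt [ 0.    -0.002] F [-6.  -3.   1.6] [ 0.69 -1.11 -0.04] 0.02115068204526641
axis moment -0.36
```

>>> arm_command([
  [-0.02, 0.66, 0],
  [-0.02, 0.66, 0],
  [-0.02, 0.66, 0],
], turn=[0.06, 0.06, 0.06], hand=[1, 1, 1])

```text
clock: 32.3
eef_pos: [0.491, 0.1543, 0.0744]
tool_rot: [0.058, 0.998, -0.001, 0.0]
ft_force: [6.6, -3.9, -1.1]
grip_width: 0.021
```

```bash
python3 st.py; python3 hd.py
```

```text
32.35 [0.491  0.1543 0.0744] tool dir 173.4 pos dir 173.6 rad 0.1105 tilt [ 0.    -0.003] F [-5.6 -3.4  1.4] [ 0.74 -1.19 -0.26] 0.021012805824561727
axis moment -0.63
top: wrench lug [598.6 142.8] [20.6 33.9] dir 174.2 z 0.1083
```

The moment now builds straight after the slack: -0.63 at 173°, where it was a -0.13 to -0.33 plateau before. So the nut is at its stop. I give it a last firm push, ease off, and release.

>>> arm_command([
  [-0.01, 0.44, 0],
  [-0.01, 0.44, 0],
  [-0.01, 0.44, 0],
], turn=[0.04, 0.04, 0.04], hand=[1, 1, 1])

```text
clock: 32.65
eef_pos: [0.4915, 0.1585, 0.0744]
tool_rot: [0.078, 0.997, -0.002, 0.0]
ft_force: [5.4, -5.2, -0.9]
grip_width: 0.0208
```

```bash
python3 st.py
```

```text
32.7 [0.4915 0.1585 0.0744] tool dir 171.1 pos dir 171.4 rad 0.1105 tilt [ 0.    -0.003] F [-6.4 -4.   0.9] [ 0.8  -1.23 -0.47] 0.020962862144384548
axis moment -0.91
```

>>> arm_command([
  [-0.01, -0.44, 0],
  [-0.02, -0.77, 0],
  [-0.02, -0.77, 0],
], turn=[-0.04, -0.07, -0.07], hand=[1, 1, 1])

```text
clock: 32.95
eef_pos: [0.4907, 0.1509, 0.0745]
tool_rot: [0.043, 0.999, -0.001, 0.0]
ft_force: [5.7, -2.6, -1.3]
grip_width: 0.0212
```

```bash
python3 st.py
```

```text
33.0 [0.4907 0.151  0.0745] tool dir 175.0 pos dir 175.3 rad 0.1105 tilt [ 0.    -0.002] F [-6.1 -3.5  1.5] [ 0.64 -1.11 -0.08] 0.0211853070629627
axis moment -0.47
```

>>> arm_command([
  [0, 0, 0],
  [0, 0, 0],
  [0, 0, 0],
  [0, 0, 0],
  [0, 0, 0],
], turn=[0, 0, 0, 0, 0], hand=[0.4, 0.4, 0.4, 0.4, 0.4])

```text
clock: 33.42
eef_pos: [0.4895, 0.1526, 0.0745]
tool_rot: [0.045, 0.999, 0.0, -0.001]
ft_force: [-0.6, 0.9, 0.5]
grip_width: 0.0516
```

>>> arm_command([
  [0, 0, -1.5],
  [0, 0, -4],
  [0, 0, -8],
  [-2, 0, -12],
  [-4, 0, -15],
], turn=[0, 0, 0, 0, 0], hand=[0.4, 0.4, 0.4, 0.4, 0.4])

```text
clock: 33.83
eef_pos: [0.5292, 0.1492, 0.2273]
tool_rot: [0.045, 0.999, 0.0, -0.0]
ft_force: [1.5, 0.6, 0.5]
grip_width: 0.051
```

```bash
python3 meas2.py; python3 hd.py
python3 - <<'E'
from h import *
p,d=camera("top")
for n in ["brush","basket","tamper"]:
    for q in search_frame("top",n)[:1]: print(n,round(q["conf"],2),np.round(q["location"]))
b=cv2.imread("pics/top0.png")[:,:,::-1]; save(np.hstack([b[120:280,230:430],p[120:280,230:430]]).repeat(2,0).repeat(2,1),"fin.png")
E
```

```text
33.9833 [0.5331 0.1495 0.2282] 174.8 [-0.  -0.7 -1.2]
grip 1521 [490.1 142.6] [22.3 62. ] dir 179.5 z [0.0826 0.086  0.0875]
0.035 0.06 707 [0.5605 0.1429 0.0857]
0.08 0.1 456 [0.5108 0.1427 0.0862]
0.1 0.12 492 [0.4911 0.1429 0.0858]
0.12 0.14 534 [0.4711 0.143  0.0854]
lug 633 ((600.0392456054688, 141.4860382080078), (19.953922271728516, 34.21265411376953), 89.52192687988281) 0.1093
top: wrench lug [598.4 140.8] [31.9 19.6] dir 2.8 z 0.1081
brush 0.69 [157. 332.]
basket 0.66 [153. 416.]
tamper 0.74 [149. 263.]
```

View pics/fin.png

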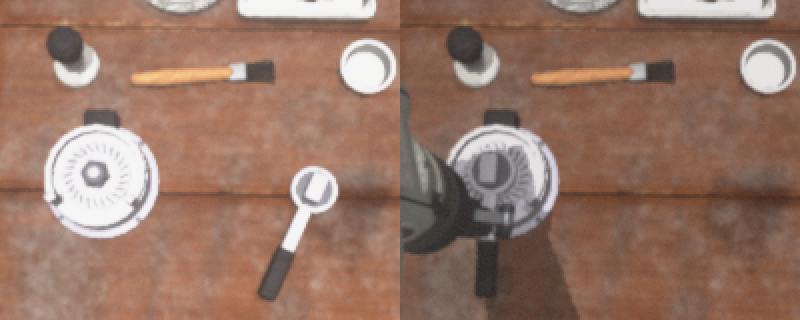

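The nut is tight, and the tools behind look unmoved in the top view. The handle sags by about 1.2°, with the grip 2 mm low. I take the grip once more, raise it 2 mm to level it, and let go.

>>> arm_command([
  [2.1, -0.5, 3],
  [4.2, -1.05, 6],
  [4.2, -1.05, 9.5],
  [4.2, -1.05, 13],
  [4.2, -1.05, 15.4],
], turn=[-0.04, -0.082, -0.082, -0.082, -0.082], hand=[0.4, 0.4, 0.4, 0.4, 0.4])

```text
clock: 34.7
eef_pos: [0.4842, 0.1415, 0.0674]
tool_rot: [0.005, 1.0, -0.001, -0.002]
ft_force: [1.0, 0.7, -0.4]
grip_width: 0.0514
```

>>> arm_command([
  [0, 0, 0],
  [0, 0, 0],
  [0, 0, 0],
  [0, 0, 0],
  [0, 0, 0],
], turn=[0, 0, 0, 0, 0], hand=[0.4, 0.4, 0.6, 0.8, 1])

```text
clock: 35.12
eef_pos: [0.489, 0.1426, 0.0728]
tool_rot: [0.005, 1.0, 0.0, 0.002]
ft_force: [0.1, -0.0, 1.2]
grip_width: 0.0211
```

>>> arm_command([
  [0, 0, 0],
  [0, 0, 0],
  [0, 0, -0.1],
  [0, 0, -0.2],
  [0, 0, -0.2],
], turn=[0, 0, 0, 0, 0], hand=[1, 1, 1, 1, 1])

```text
clock: 35.53
eef_pos: [0.489, 0.1425, 0.0733]
tool_rot: [0.005, 1.0, 0.0, 0.002]
ft_force: [5.0, -0.1, -3.8]
grip_width: 0.0209
```

```bash
python3 st.py; python3 hd.py
```

```text
35.5833 [0.489  0.1425 0.0732] tool dir 179.4 pos dir 179.8 rad 0.1118 tilt [0.003 0.001] F [-5.1  0.3  1.2] [-0.17 -0.99  0.01] 0.02113634113365476
axis moment 0.04
top: wrench lug [598.5 141.8] [20.  32.6] dir 178.6 z 0.1081
```

>>> arm_command([
  [0, 0, -0.1],
  [0, 0, -0.2],
  [0, 0, -0.2],
], turn=[0, 0, 0], hand=[1, 1, 1])

```text
clock: 35.88
eef_pos: [0.4891, 0.1424, 0.0745]
tool_rot: [0.005, 1.0, 0.0, 0.001]
ft_force: [8.4, 0.3, -7.8]
grip_width: 0.0213
```

```bash
python3 st.py
```

```text
35.9333 [0.4891 0.1424 0.0744] tool dir 179.4 pos dir 179.8 rad 0.1117 tilt [0.003 0.   ] F [-8.8  0.4  7.5] [-0.16 -1.15 -0.12] 0.020896900947680205
axis moment -0.08
```

>>> arm_command([
  [0, 0, 0],
  [0, 0, 0],
  [0, 0, 0],
  [0, 0, 0],
  [0, 0, 0],
], turn=[0, 0, 0, 0, 0], hand=[0.4, 0.4, 0.4, 0.4, 0.4])

```text
clock: 36.35
eef_pos: [0.4869, 0.1421, 0.0747]
tool_rot: [0.005, 1.0, -0.0, -0.0]
ft_force: [0.8, -0.4, -1.5]
grip_width: 0.0511
```

>>> arm_command([
  [0, 0, -1.5],
  [0, 0, -4],
  [0, 0, -8],
  [-2, 0, -12],
  [-4, 0, -15],
], turn=[0, 0, 0, 0, 0], hand=[0.4, 0.4, 0.4, 0.4, 0.4])

```text
clock: 36.77
eef_pos: [0.5265, 0.1418, 0.2275]
tool_rot: [0.004, 1.0, 0.0, 0.0]
ft_force: [0.7, 0.3, 0.5]
grip_width: 0.0509
```

```bash
python3 meas2.py
```

```text
36.9167 [0.5304 0.1424 0.2283] 179.4 [-0.3 -0.1 -0.8]
grip 1491 [490.3 142.2] [22.5 61.5] dir 179.5 z [0.0837 0.0868 0.0882]
0.035 0.06 706 [0.5605 0.1425 0.0859]
0.08 0.1 443 [0.5107 0.1422 0.087 ]
0.1 0.12 480 [0.4911 0.1418 0.0865]
0.12 0.14 530 [0.471  0.1424 0.0863]
lug 615 ((600.001953125, 141.229736328125), (19.209575653076172, 33.72487258911133), 88.85260772705078) 0.1094
```

```bash
python3 -c "
from workcell import *
print(job_done())"
```

```text
the job is handed in; nothing more can be done
None
```

The job is handed in at about 37 s: the nut appears fully tight, and the wrench is seated on it, nearly level and released. I set the socket on the nut after one blocked try, with the handle between the lugs. Then I ratcheted it by the grip.

- **Tightness:** I judged this by torque only, because the nut can't be seen under the wrench. On the last stroke the moment rose straight after the slack to -0.91 N m, against about 0.3 N m of normal friction. I took that as the stop.
- **Slips:** In two earlier strokes the moment rose (to -0.9 and -1.9 N m), then suddenly dropped. I took this as the ratchet slipping under overload at the stop, perhaps letting the nut spring back. I then did fresh strokes stopped at about -1 N m, but I did not prove that explanation.
- **Wrench at the end:** The top of its lifting lug is at 109.4 mm (109 expected). The grip is about 1.3 mm low, a tilt of roughly 0.6 to 1°. It was 2 mm low before I lifted it slightly, and I did not level it further. The handle points at 179.5°, midway between the lugs.
- **Other items:** Brush, basket and tamper look unmoved in the top view. The gripper ended clear of everything.

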